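# Line up the dried slices, then hold the dryer lid at the pointer

## Robot

A 6-joint arm with a two-finger parallel gripper is mounted at the origin on the work surface. World frame = base frame: x ahead of the robot, y to its left, z up, the work surface at z = 0. Lengths are in mm, angles in rad, forces in N, time in s.
With the tool pointing down it reaches from about 375 to 750 mm from the base axis. Payload 9 kg.
Tool frame: the origin (TCP) lies at the very end of the fingers, on their centre line; the grasp point (between the pads) lies 19 mm behind it (robot.pinch_z is the distance from the TCP to the grasp point, in mm); y points along the fingers, z is the direction in which the jaws open and shut, and the axes are right-handed (so a half turn about y gives the same grasp; the last joint's range is limited). The gripper opens to 85 mm and grips with 20 to 120 N. Pads are 22 mm wide; open, the fingers measure 114 mm over their backs; the gripper's body (76 mm by 85 mm) begins 54 mm behind the grasp point. The pads swing forward as they close: fully open they stand 13 mm farther back than shut.
Start: joints at [0.908, 0.104, 0.097, 1.564, 0, 1.353], TCP at [258.175, 541.648, 231.331] pointing down, gripper open.
Joint ranges: [-2.99, 2.99], [-0.84, 1.86], [-1.1, 1.16], [-1.84, 2.11], [-1.51, 1.56], [-3.14, 3.14]. Speed limits (rad/s): [2.22, 2.22, 2.57, 3.14, 3.14, 3.14].

## Interface

Orientations are given as a rotation vector (axis times angle).
In Python, from plant import robot gives the robot as it stands.
- The arm moves only by the tool jog_arm, never from a script. Its argument "rows" is a list of rows, each an object with "dp": the shift along the tool's x, y, z in m, a list of three; "rot": the turn, a rotation vector about the tool's x, y, z in rad, a list of three. In form: [{"dp": [tx, ty, tz], "rot": [rx, ry, rz]}, ...]. A call has 1 to 20 rows; each row is the pose to reach, as a shift and turn from the pose commanded when the call began, along the tool's axes at that moment; what a row does not reach only later rows make up. A row lasts 1/12 s, in which the tool goes at most 41.7 mm and 7.16 degrees, less where a joint would pass 70% of its speed; a pose out of reach is approached as far as the arm can. A call with a gripper value outside its range is refused whole. "grip" is the opening, from 0 (shut) to 1 (fully open), set as the call begins (left out, the last holds). The fingers move at their own pace and stop on an object; "force" is the grip in N (left out, the last holds). Time passes only in rows, so rows that repeat a pose let the fingers close. It gives the time, the measured TCP pose, the force and the opening at its end, in the units of the state.
- robot.get_obs(): the state, without advancing time (a new reading comes with each control period).
- robot.capture(name): name is "side" or "top" or "wrist"; returns a dict with "frame" (384x512x3 uint8, red, green, blue), "depth" (384x512 float32, mm along the optical axis (not along the pixel's ray), 0 where there is no reading), "fov_y" (degrees; the focal length in pixels is half the picture's height over the tangent of half this angle, whatever the lens; pixels are square), "cx", "cy" (the principal point, pixels), "view" (4x4, takes a point from world to camera coordinates); the wrist camera has in their place "tool_from_camera" (4x4, takes a point from camera to tool coordinates, whose origin is the TCP and whose axes are the tool frame's). Camera axes: x right, y up, looking along -z (the intrinsics and any distortion apply to the point x, -y, -z); pixel columns grow to the right and rows downward; lengths in mm; the calibration is good to about 2 mm. A picture is of the moment at which its call begins: read the wrist's pose just before it.
- robot.close_job(): hands the job in, once; it reports no verdict.
The state is a dict: "time": time; "qpos": joint angles; "joint_velocities": joint speeds; "joint_efforts": joint torques, N m; "eef_pos": TCP position; "orientation": TCP orientation; "wrist_force": force on the tool from outside, world axes, zero at the start; "torque": the same for the moment, N m; "gripper_width": finger opening in mm.
Only numpy, scipy, OpenCV 4.12 (cv2) and the standard library are available. Lean on these libraries where they do the work, as an engineer would, in place of code of your own. Each camera call takes 0.05 s, during which the arm holds its last target.

## Task

Bring the three dried orange slices on the mesh tray into an even row, one lying flat and centred (to within about 1 cm) on each of the three crosses, and let go of them. Then raise the bench dryer's lid by its handle until it lies in line with the black pointer arm at its side, and finish still holding it there, steady, so that the tray can be loaded: do not let go. Do not shift the pointer, and leave the jar, beaker and bowl where they stand.

Things in the scene. Friction and masses are not known exactly. Their poses are not given: they have to be found in the camera images.
- tray: flat dark rimless mesh tray, fixed, 220 (x) by 290 (y) by 8 mm thick, on the robot's left or right (dryer on the other side), turned a little; origin: centre of its underside. A light line along its y at x = +30 mm is crossed by three light lines 100 mm long at y = +80, 0, -80 mm: three crosses larger than a slice. The slices start at its -x side, 45 to 80 mm from the row
- mark_a (a point): the +y cross on the tray (tray x = +30 mm, y = +80 mm), on its top face 8 mm above the table; any slice may go on any cross; axes as the tray's
- mark_b (a point): the middle cross on the tray (tray x = +30 mm, y = +0 mm), on its top face 8 mm above the table; any slice may go on any cross; axes as the tray's
- mark_c (a point): the -y cross on the tray (tray x = +30 mm, y = -80 mm), on its top face 8 mm above the table; any slice may go on any cross; axes as the tray's
- slice_a_mid (a point): one of three identical crisp dried orange slices, a round disc 56 mm across and 9 mm thick, 14 g (varies), lying flat on the tray; this point is its centre, half-way up (12.5 mm above the table); z is its flat face's normal
- slice_b_mid (a point): one of three identical crisp dried orange slices, a round disc 56 mm across and 9 mm thick, 14 g (varies), lying flat on the tray; this point is its centre, half-way up (12.5 mm above the table); z is its flat face's normal
- slice_c_mid (a point): one of three identical crisp dried orange slices, a round disc 56 mm across and 9 mm thick, 14 g (varies), lying flat on the tray; this point is its centre, half-way up (12.5 mm above the table); z is its flat face's normal
- slice_a: the same slice as slice_a_mid; origin at the centre of its underside
- slice_b: the same slice as slice_b_mid; origin at the centre of its underside
- slice_c: the same slice as slice_c_mid; origin at the centre of its underside
- dryer: bench dryer, fixed: a steel well 260 mm wide (y), from x = -10 to 190 mm, rim 94 mm high under the lid, and a grey housing 145 mm high behind it (x = 200 to 300 mm). Origin on the table near the well's front; x points from the front (handle side, towards the robot) to the rear, z up. It may be turned a little
- lid (a joint): angle of the lid, rad: 0 shut and level, grows as the front edge rises, end stop 1.35. Light metal frame with a clear pane, 200 mm from hinge to front edge, 256 mm wide, 6 mm thick, 0.5 kg (varies); free hinge: it falls shut when let go (about 2 to 3 N at the handle lifts it)
- lid_handle (a point): middle of the lid's dark round handle bar, 12 mm thick, 120 mm long along y, parallel to the hinge: 232 mm forward of the hinge and 32 mm above it when shut (132 mm above the table), at least 30 mm clear all round. A gripper pointing down can pinch it across; the bar turns between the pads as the lid swings. Axes turn with the lid: x from handle to hinge, y along the bar
- lid_hinge (a point): the lid's hinge line at mid-width, 100 mm above the table, dryer x = +190 mm; y lies along the hinge; axes turn with the lid
- pointer (a joint): angle of the set pointer, rad, with the same zero and sense as lid: the lid is in line when both read the same. Set between 0.60 and 1.05 at the start; stiff friction keeps it where it is
- pointer_tip (a point): free end of the black pointer arm, 160 mm long and 10 mm high, which sticks up beside the lid (do not bump it on the way to the handle) and pivots on the hinge line outside the dryer's +y flank over a round white dial with a tick each 10 degrees; x runs from the tip back to the pivot
- jar_mid (a point): bystander: amber glass jar, 64 mm across, 95 mm high, on the table beyond the tray; this point is half-way up
- beaker_mid (a point): bystander: white plastic beaker, 70 mm across, 85 mm high, beyond the tray; this point is half-way up
- bowl_mid (a point): bystander: small steel bowl, 80 mm across, 45 mm high, beyond the tray; this point is half-way up
There are look-alikes about, which are no part of the job. Leave any green look-alike of the slice_c alone. What is shaped like the slice_a but green is not meant.

How it is judged:
By the outcome, as a careful person would: the job done as asked, in the order asked, and still so for the second after the job is handed in, while the arm keeps its last pose, push and grip.
It also fails if it takes over 72 s, if anything falls off the work surface, if the arm or the gripper's body presses on something with over 40 N, if the wrist force passes 120 N, or if a joint passes its speed limit or range.

## Working session

There is one attempt and no reset: what is moved stays moved. The work goes in short steps, Python scripts to look and compute and a tool call to move; the robot and the scene stay as the last step left them, time stands still between calls to the robot, and variables do not carry over. Pictures are saved under pics/ and viewed, and the job is handed in when it is done.

Besides the shell and the picture viewer there is one more tool, called after "Emit:" as name(argument=value, ...), one argument or row to a line, values as JSON. jog_arm: Moves the arm, as the interface text tells. Its arguments: {"type":"object","properties":{"rows":{"type":"array"},"grip":{"type":"number"},"force":{"type":"number"}},"required":["rows"]}

```bash
ls; mkdir -p pics; cat > h.py <<'E'
import numpy as np, cv2
from scipy.spatial.transform import Rotation as R
from plant import robot
def save(n,f): cv2.imwrite(f'pics/{n}.png',cv2.cvtColor(f,cv2.COLOR_RGB2BGR))
E
python3 - <<'E'
from h import *
o=robot.get_obs();print(o)
for n in ('side','top','wrist'):
    c=robot.capture(n); save(n+'0',c['frame']); np.savez(f'{n}0.npz',**{k:v for k,v in c.items()})
    print(n,{k:v for k,v in c.items() if k not in('frame','depth')})
E
```

```text
pics
{'time': 0.0, 'qpos': array([9.08290772e-01, 1.04703188e-01, 9.64210618e-02, 1.56390239e+00,
       8.88127560e-06, 1.35307851e+00]), 'joint_velocities': array([ 0.00093827,  0.0001502 , -0.0012346 , -0.00025731,  0.00148615,
       -0.00046095]), 'joint_efforts': array([-4.20088600e-04, -5.56932557e+01,  5.03649366e+01,  1.68417773e-02,
       -4.06359577e-04,  3.96971143e-05]), 'eef_pos': array([257.93642814, 541.33746725, 230.49352505]), 'orientation': array([-1.54376207,  0.34934779, -0.34839961]), 'wrist_force': array([0.25797053, 0.04957998, 0.07696854]), 'torque': array([-0.00377161, -0.01662025, -0.02301477]), 'gripper_width': 85.6236282418172}
side {'fov_y': 53.55821757223268, 'cx': 254.22296571499615, 'cy': 190.07967935080524, 'view': array([[ 9.77762159e-01, -2.09709512e-01, -1.75550208e-03,
        -4.97978747e+02],
       [ 1.59392939e-01,  7.37671080e-01,  6.56075658e-01,
        -1.82581801e+02],
       [-1.36290323e-01, -6.41765766e-01,  7.54693083e-01,
        -9.87615252e+02],
       [ 0.00000000e+00,  0.00000000e+00,  0.00000000e+00,
         1.00000000e+00]])
[... 183 characters left out ...]
    [ 9.90985489e-01,  1.40000814e-02,  1.33235727e-01,
        -5.41336595e+02],
       [-1.33294235e-01,  3.32839118e-03,  9.91070920e-01,
        -1.11969688e+03],
       [ 0.00000000e+00,  0.00000000e+00,  0.00000000e+00,
         1.00000000e+00]])}
wrist {'fov_y': 64.58742174830893, 'cx': 255.74435364089328, 'cy': 187.746099974279, 'tool_from_camera': array([[ 2.65130275e-04, -9.48429622e-01, -3.16987669e-01,
        -8.10693990e+01],
       [ 6.37551274e-04,  3.16987776e-01, -9.48429409e-01,
        -1.41907543e+02],
       [ 9.99999762e-01,  4.93614578e-05,  6.88715570e-04,
         6.99404990e-01],
       [ 0.00000000e+00,  0.00000000e+00,  0.00000000e+00,
         1.00000000e+00]])}
```

View pics/side0.png

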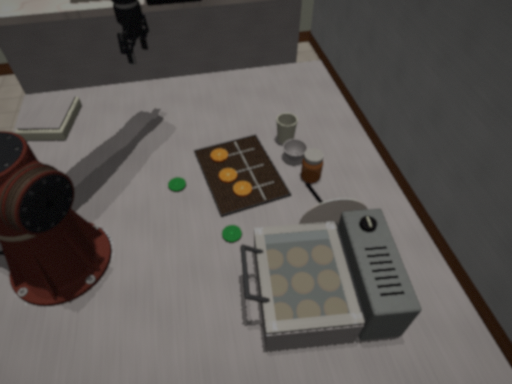

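View pics/top0.png

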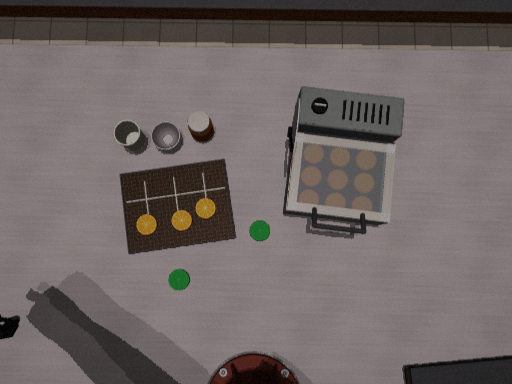

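View pics/wrist0.png

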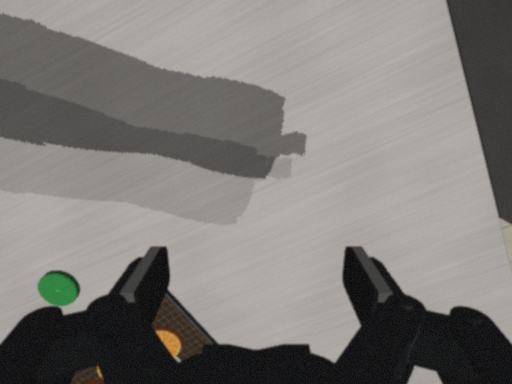

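Top view: the orange slices are at (146,224), (181,220) and (206,208). The look-alikes are the green discs at (260,231) and (179,279) and the pale discs in the dryer well around (340,180). I choose the three orange ones on the mesh tray and will check them in a close crop, along with the measurements.

```bash
cat >> h.py <<'E'
def K(c):
    h=c['frame'].shape[0]; f=h/2/np.tan(np.radians(float(c['fov_y']))/2); return f,float(c['cx']),float(c['cy'])
def Twc(c,o=None):
    if 'view' in c: return np.linalg.inv(c['view'])
    T=np.eye(4);T[:3,:3]=R.from_rotvec(o['orientation']).as_matrix();T[:3,3]=o['eef_pos'];return T@c['tool_from_camera']
def ray(c,uv,o=None):
    f,cx,cy=K(c);T=Twc(c,o);d=T[:3,:3]@np.array([(uv[0]-cx)/f,-(uv[1]-cy)/f,-1]);return T[:3,3],d/np.linalg.norm(d)
def onz(c,uv,z,o=None):
    p,d=ray(c,uv,o);return p+d*(z-p[2])/d[2]
def proj(c,P,o=None):
    f,cx,cy=K(c);q=np.linalg.inv(Twc(c,o))@np.r_[P,1];return np.array([cx+f*q[0]/-q[2],cy-f*q[1]/-q[2]])
def tri(rs):
    A=0;b=0
    for p,d in rs: M=np.eye(3)-np.outer(d,d);A=A+M;b=b+M@p
    x=np.linalg.solve(A,b);return x,[np.linalg.norm((np.eye(3)-np.outer(d,d))@(x-p)) for p,d in rs]
def load(n): return dict(np.load(n+'.npz',allow_pickle=True))
def blobs(fr,lo,hi,amin=60):
    m=cv2.inRange(cv2.cvtColor(fr,cv2.COLOR_RGB2HSV),np.array(lo),np.array(hi))
    m=cv2.morphologyEx(m,cv2.MORPH_CLOSE,np.ones((5,5),np.uint8))
    n,l,s,c=cv2.connectedComponentsWithStats(m);out=[]
    for i in range(1,n):
        if s[i,4]>=amin:
            mm=(l==i).astype(np.uint8);k=max(cv2.findContours(mm,0,2)[0],key=len);k=cv2.convexHull(k);M=cv2.moments(k)
            out.append((M['m10']/M['m00'],M['m01']/M['m00'],s[i,4]))
    return out
OR=((8,140,90),(25,255,255))
E
python3 - <<'E'
from h import *
t=load('top0');s=load('side0')
print(list(t))
for c,n in((t,'t'),(s,'s')):
    bl=blobs(c['frame'],*OR)
    for b in bl: print(n,np.round(b,1),onz(c,b[:2],15).round(1))
    for b in blobs(c['frame'],(50,100,40),(80,255,255)): print(n,'green',np.round(b,1),onz(c,b[:2],8).round(1))
f=t['frame']
save('topcrop',cv2.resize(f[140:300,90:290],None,fx=4,fy=4,interpolation=cv2.INTER_CUBIC)[:600])
save('topdry',cv2.resize(f[80:240,270:420],None,fx=4,fy=3.75,interpolation=cv2.INTER_CUBIC))
save('sidedry',cv2.resize(s['frame'][160:350,220:420],None,fx=4,fy=3.15,interpolation=cv2.INTER_CUBIC))
E
```

```text
['frame', 'depth', 'fov_y', 'cx', 'cy', 'view']
t [205.  207.9 340. ] [501.4 134.8  15. ]
t [181.1 219.9 341. ] [468.3 197.9  15. ]
t [145.9 224.1 346. ] [455.6 291.7  15. ]
t green [259.4 230.4 324. ] [443.3 -12.7   8. ]
t green [178.8 279.2 344. ] [311.2 199.8   8. ]
s [218.9 154.1 191. ] [455.6 293.   15. ]
s [235.3 181.3 470. ] [486.2 164.9  15. ]
s green [176.5 184.1 170. ] [311.4 197.8   8. ]
s green [231.4 233.4 236. ] [442.7 -14.5   8. ]
```

View pics/topcrop.png

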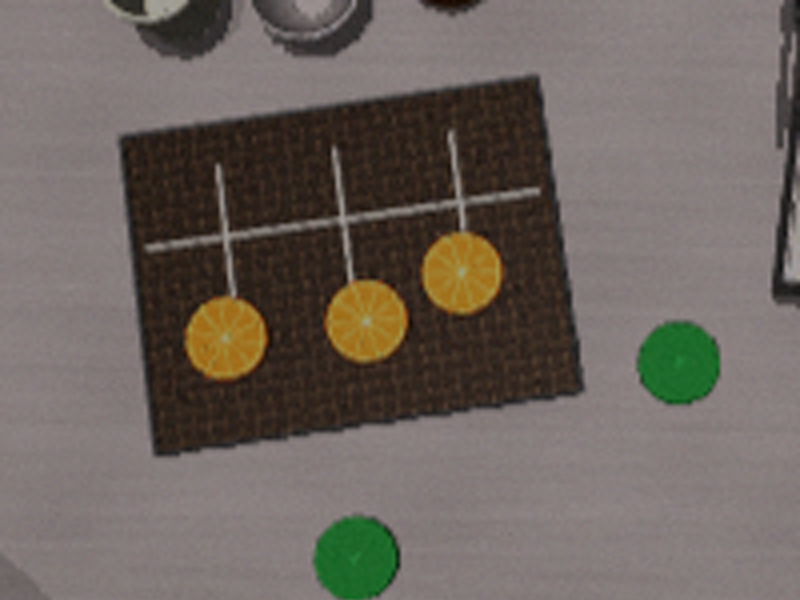

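View pics/topdry.png

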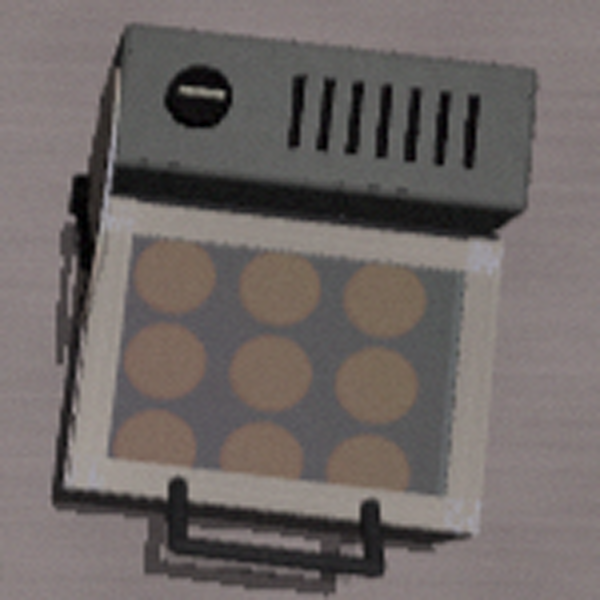

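View pics/sidedry.png

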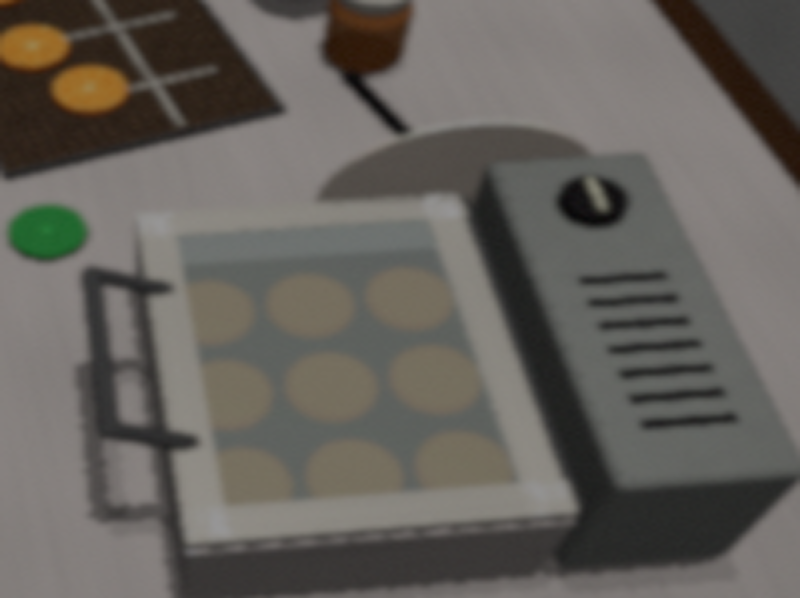

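The crop confirms three orange slices with visible segments on the tray. The crosses are at crop (227,238), (344,220) and (462,203), and the greens lie off the tray. Next come tray and slice geometry from two views, plus a first estimate of the dryer.

```bash
python3 - <<'E'
from h import *
t=load('top0');s=load('side0')
save('sidecrop',cv2.resize(s['frame'][125:225,180:330],None,fx=5,fy=5,interpolation=cv2.INTER_CUBIC))
cr=[np.array(p)/4+[90,140] for p in((227,238),(344,220),(462,203))]
co=[np.array(p)/4+[90,140] for p in((120,135),(540,75),(583,392),(155,455))]
C=[onz(t,p,8) for p in cr];Q=[onz(t,p,8) for p in co]
print('crosses',np.round(C,1));print('corners',np.round(Q,1))
print('pitch',[np.linalg.norm(C[i+1]-C[i]) for i in(0,1)],'edges',[np.linalg.norm(Q[i]-Q[i-1]) for i in range(4)])
d=C[0]-C[2];print('tray y dir angle',np.degrees(np.arctan2(d[1],d[0])))
o=robot.get_obs();print(R.from_rotvec(o['orientation']).as_matrix().round(3))
# handle in top
for n,p in(('hL',(178,545)),('hR',(375,565))):
    uv=np.array(p)/[4,3.75]+[270,80];print(n,uv,onz(t,uv,132).round(1))
for n,p in(('hL',(95,275)),('hR',(105,435))):
    uv=np.array(p)/[4,3.15]+[220,160];print(n,uv,onz(s,uv,132).round(1))
print('depth slice', t['depth'][220,181], t['depth'][190,160])
E
```

```text
crosses [[522.8 294.2   8. ]
 [536.2 215.3   8. ]
 [549.  135.4   8. ]]
corners [[592.7 370.5   8. ]
 [638.7  84.2   8. ]
 [422.1  50.7   8. ]
 [376.3 335.6   8. ]]
pitch [np.float64(80.04238958049295), np.float64(80.90101170790392)] edges [np.float64(219.1504363149545), np.float64(289.9967739581175), np.float64(219.2242549797983), np.float64(288.55101012494714)]
tray y dir angle 99.38361656321229
[[ 0.903 -0.001  0.43 ]
 [-0.43  -0.001  0.903]
 [-0.    -1.    -0.001]]
hL [314.5        225.33333333] [ 451.4 -142.5  132. ]
hR [363.75       230.66666667] [ 440.2 -261.2  132. ]
hL [243.75      247.3015873] [ 454.7 -143.1  132. ]
hR [246.25      298.0952381] [ 436.3 -263.7  132. ]
depth slice 1167.383 1181.147
```

View pics/sidecrop.png

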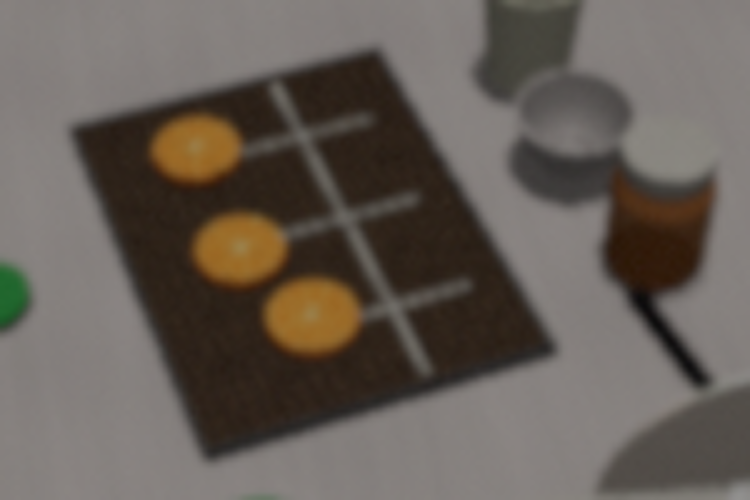

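```bash
cat >> h.py <<'E'
def goal(p,jaw_deg,o=None,down=(0,0,-1)):
    "tool delta to put TCP at p with tool down and jaw axis at jaw_deg"
    o=o or robot.get_obs();Rm=R.from_rotvec(o['orientation'])
    y=np.array(down,float);a=np.radians(jaw_deg);z=np.array([np.cos(a),np.sin(a),0]);z-=y*(z@y);z/=np.linalg.norm(z);x=np.cross(y,z)
    T=R.from_matrix(np.c_[x,y,z]);d=Rm.inv().apply(np.array(p)-o['eef_pos'])/1000;r=(Rm.inv()*T).as_rotvec()
    print('t',round(o['time'],2),'pos',o['eef_pos'].round(1),'dp',d.round(4).tolist(),'rot',r.round(4).tolist(),'|d|',np.linalg.norm(d).round(3),'deg',np.degrees(np.linalg.norm(r)).round(1),'F',o['wrist_force'].round(1),'w',round(o['gripper_width'],1))
E
python3 - <<'E'
from h import *
t=load('top0');s=load('side0')
S=[(205,207.9),(181.1,219.9),(145.9,224.1)];s2=[(313,316),(240,248),(197,148)]
X=[np.array(p)/4+[90,140] for p in((462,203),(344,220),(227,238))];x2=[(393,306),(343,217),(303,137)]
for a,b in zip(S+X,s2+x2):
    print(tri([ray(t,a),ray(s,np.array(b)/5+[180,125])]))
goal((500,190,230),9.4)
E
```

```text
(array([502.24909048, 134.95375909,  12.90151882]), [np.float64(0.6188226258665065), np.float64(0.6188226258664247)])
(array([468.86981776, 198.13426644,  13.9043743 ]), [np.float64(0.5974568334286765), np.float64(0.5974568334287444)])
(array([456.41960624, 292.23038388,  13.14915136]), [np.float64(0.6701409248811961), np.float64(0.6701409248812118)])
(array([550.24979671, 135.09943351,  10.04451432]), [np.float64(1.4752375017241453), np.float64(1.4752375017243111)])
(array([536.73962591, 215.00392792,   9.46362931]), [np.float64(0.6790990942416597), np.float64(0.6790990942417804)])
(array([524.93246353, 294.37142054,   6.88452126]), [np.float64(1.9880964457634218), np.float64(1.9880964457634558)])
t 0.15 pos [258.  541.4 230.7] dp [0.3697, 0.0008, -0.2132] rot [0.001, 0.962, 0.0002] |d| 0.427 deg 55.1 F [ 0. -0. -0.] w 85.3
```

Emit:
jog_arm(
  rows=[
    {"dp": [0.37, 0.001, -0.213], "rot": [0.001, 0.962, 0]},
    {"dp": [0.37, 0.001, -0.213], "rot": [0.001, 0.962, 0]},
    {"dp": [0.37, 0.001, -0.213], "rot": [0.001, 0.962, 0]},
    {"dp": [0.37, 0.001, -0.213], "rot": [0.001, 0.962, 0]},
    {"dp": [0.37, 0.001, -0.213], "rot": [0.001, 0.962, 0]},
    {"dp": [0.37, 0.001, -0.213], "rot": [0.001, 0.962, 0]},
    {"dp": [0.37, 0.001, -0.213], "rot": [0.001, 0.962, 0]},
    {"dp": [0.37, 0.001, -0.213], "rot": [0.001, 0.962, 0]},
    {"dp": [0.37, 0.001, -0.213], "rot": [0.001, 0.962, 0]},
    {"dp": [0.37, 0.001, -0.213], "rot": [0.001, 0.962, 0]},
    {"dp": [0.37, 0.001, -0.213], "rot": [0.001, 0.962, 0]},
    {"dp": [0.37, 0.001, -0.213], "rot": [0.001, 0.962, 0]},
    {"dp": [0.37, 0.001, -0.213], "rot": [0.001, 0.962, 0]},
    {"dp": [0.37, 0.001, -0.213], "rot": [0.001, 0.962, 0]},
  ],
  grip=1,
  force=20,
)

```text
time: 1.32
eef_pos: [499.9, 191.0, 230.3]
orientation: [-1.282, 1.087, -1.087]
wrist_force: [0.2, 0.1, 0.5]
gripper_width: 85.4
```

```bash
python3 - <<'E'
from h import *
o=robot.get_obs();c=robot.capture('wrist');save('w1',c['frame']);np.savez('w1.npz',**c,**{'o_'+k:v for k,v in o.items()})
for b in blobs(c['frame'],*OR): print(np.round(b,1),onz(c,b[:2],17,o).round(1))
print(o['qpos'].round(2))
goal((500,190,230),9.4,o)
E
```

```text
[ 230.2   61.1 1768. ] [455.7 292.7  17. ]
[ 230.2  146.7 1768. ] [468.5 200.1  17. ]
[ 249.3  200.1 1527. ] [501.3 137.4  17. ]
[432.4 221.2 738. ] [737.1 147.2  17. ]
[ 0.12 -0.09 -0.1   1.56  0.    1.53]
t 1.32 pos [499.9 191.  230.3] dp [0.001, 0.0003, -0.0001] rot [-0.0005, 0.0006, -0.0009] |d| 0.001 deg 0.1 F [0.2 0.1 0.5] w 85.4
```

View pics/w1.png

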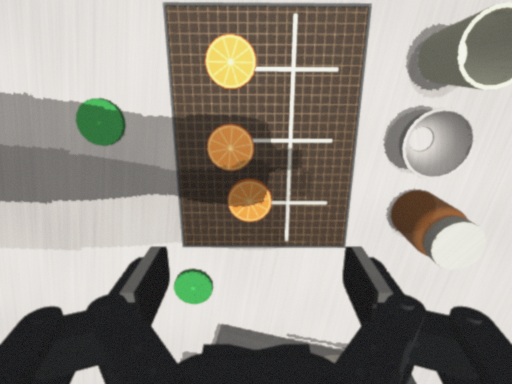

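The wrist view agrees with the top view to within 2 mm. The slices are at (230,61), (230,147) and (249,200), the greens at (100,122) and (193,286), and the jar at (440,228). Next I go above slice 1 with the fingers partly closed.

```bash
python3 - <<'E'
from h import *
c=load('w1');o={k[2:]:c[k] for k in c if k.startswith('o_')}
for p in((292,69),(291,141),(288.5,203)): print(onz(c,p,8,o).round(1))
t=load('top0')
for a,b in(((205,207.9),(249.3,200.1)),((181.1,219.9),(230.2,146.7)),((145.9,224.1),(230.2,61.1)),((205.5,190.75),(288.5,203)),((176,195),(291,141)),((146.75,199.5),(292,69))):
    x,e=tri([ray(t,a),ray(c,b,o)]);print(x.round(1),np.round(e[0],1))
goal((501.5,136,60),9.4)
E
```

```text
[524.2 296.5   8. ]
[539.2 217.1   8. ]
[552.1 138.2   8. ]
[501.7 135.2  11.3] 0.1
[468.4 198.7  10.4] 0.2
[455.5 292.8  11.9] 0.4
[551.4 136.1   2.4] 1.6
[538.5 216.3   2.7] 1.5
[525.  297.5  -5.9] 0.6
t 1.37 pos [499.8 191.3 230.3] dp [0.0549, 0.1703, -0.0076] rot [-0.0007, 0.0014, -0.0008] |d| 0.179 deg 0.1 F [0.8 0.1 0.6] w 85.4
```

Emit:
jog_arm(
  rows=[
    {"dp": [0.055, 0.17, -0.008], "rot": [0, 0.001, 0]},
    {"dp": [0.055, 0.17, -0.008], "rot": [0, 0.001, 0]},
    {"dp": [0.055, 0.17, -0.008], "rot": [0, 0.001, 0]},
    {"dp": [0.055, 0.17, -0.008], "rot": [0, 0.001, 0]},
    {"dp": [0.055, 0.17, -0.008], "rot": [0, 0.001, 0]},
    {"dp": [0.055, 0.17, -0.008], "rot": [0, 0.001, 0]},
    {"dp": [0.055, 0.17, -0.008], "rot": [0, 0.001, 0]},
  ],
  grip=0.79,
)

```text
time: 1.95
eef_pos: [501.9, 135.7, 61.7]
orientation: [-1.281, 1.087, -1.088]
wrist_force: [0.7, -0.4, 0.1]
gripper_width: 67.6
```

```bash
python3 - <<'E'
from h import *
o=robot.get_obs();c=robot.capture('wrist');save('w2',c['frame']);np.savez('w2.npz',**c,**{'o_'+k:v for k,v in o.items()})
for b in blobs(c['frame'],*OR): print(np.round(b,1),onz(c,b[:2],17,o).round(1))
goal((501.5,136,60),9.4,o)
E
```

```text
[ 216.8  108.5 6163. ] [468.5 200.3  17. ]
[ 254.1  211.4 5080. ] [501.2 138.4  17. ]
t 1.95 pos [501.9 135.7  61.7] dp [-0.0004, 0.0017, -0.0004] rot [-0.0015, -0.0003, -0.0007] |d| 0.002 deg 0.1 F [ 0.7 -0.4  0.1] w 67.6
```

View pics/w2.png

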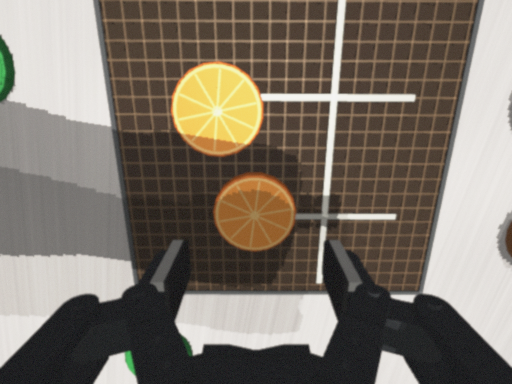

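The slice is at (254,211), centred between the fingertips at (188,242) and (323,242). The tips sit about 7 mm behind the TCP at this opening, so I lower the TCP to z≈5 and close.

Emit:
jog_arm(
  rows=[
    {"dp": [-0.001, 0.025, 0], "rot": [0, 0, 0]},
    {"dp": [-0.001, 0.045, 0], "rot": [0, 0, 0]},
    {"dp": [-0.001, 0.057, 0], "rot": [0, 0, 0]},
    {"dp": [-0.001, 0.057, 0], "rot": [0, 0, 0]},
    {"dp": [-0.001, 0.057, 0], "rot": [0, 0, 0]},
  ],
)

```text
time: 2.42
eef_pos: [502.4, 136.2, 4.7]
orientation: [-1.28, 1.087, -1.088]
wrist_force: [0.1, 0.2, -0.2]
gripper_width: 67.2
```

Emit:
jog_arm(
  rows=[
    {"dp": [0, 0, 0], "rot": [0, 0, 0]},
    {"dp": [0, 0, 0], "rot": [0, 0, 0]},
    {"dp": [0, 0, 0], "rot": [0, 0, 0]},
    {"dp": [0, 0, 0], "rot": [0, 0, 0]},
    {"dp": [0, 0, 0], "rot": [0, 0, 0]},
    {"dp": [0, 0, 0], "rot": [0, 0, 0]},
  ],
  grip=0.6,
  force=20,
)

```text
time: 2.92
eef_pos: [503.1, 136.0, 5.5]
orientation: [-1.278, 1.086, -1.09]
wrist_force: [-1.5, 0.8, 7.0]
gripper_width: 54.9
```

```bash
python3 - <<'E'
from h import *
o=robot.get_obs();c=robot.capture('wrist');save('w3',c['frame'])
goal((501.5,136,20),9.4,o)
E
```

```text
t 2.92 pos [503.1 136.    5.5] dp [-0.0003, -0.0145, -0.0016] rot [-0.004, -0.0009, -0.0005] |d| 0.015 deg 0.2 F [-1.5  0.8  7. ] w 54.9
```

View pics/w3.png

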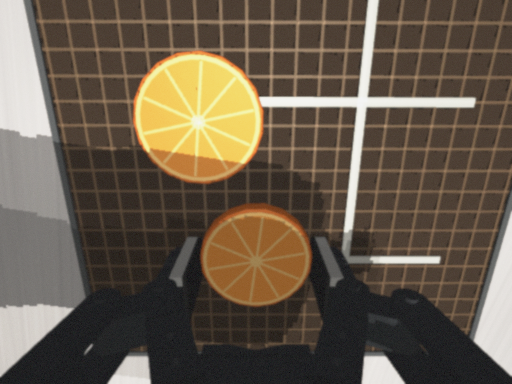

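Gripped: the slice is at (256,260) and the row line at (349,260), with the tips touching the mesh (7 N). I lift slightly, carry it +49.5 mm along z and +6.7 mm along x, and lower it.

Emit:
jog_arm(
  rows=[
    {"dp": [0, -0.007, 0], "rot": [0, 0, 0]},
    {"dp": [0, -0.007, 0], "rot": [0, 0, 0]},
    {"dp": [0.002, -0.007, 0.015], "rot": [0, 0, 0]},
    {"dp": [0.004, -0.007, 0.033], "rot": [0, 0, 0]},
    {"dp": [0.006, -0.007, 0.046], "rot": [0, 0, 0]},
    {"dp": [0.0067, -0.007, 0.0495], "rot": [0, 0, 0]},
    {"dp": [0.0067, -0.004, 0.0495], "rot": [0, 0, 0]},
    {"dp": [0.0067, -0.002, 0.0495], "rot": [0, 0, 0]},
    {"dp": [0.0067, -0.002, 0.0495], "rot": [0, 0, 0]},
    {"dp": [0.0067, -0.002, 0.0495], "rot": [0, 0, 0]},
  ],
)

```text
time: 3.8
eef_pos: [551.2, 137.1, 5.6]
orientation: [-1.281, 1.088, -1.089]
wrist_force: [0.7, -1.1, 1.6]
gripper_width: 54.8
```

```bash
python3 - <<'E'
from h import *
o=robot.get_obs();c=robot.capture('wrist');save('w4',c['frame'])
goal((501.5,136,20),9.4,o)
E
```

```text
t 3.8 pos [551.2 137.1   5.6] dp [-0.0069, -0.0145, -0.0492] rot [-0.0013, -0.001, -0.0003] |d| 0.052 deg 0.1 F [ 0.7 -1.1  1.6] w 54.8
```

View pics/w4.png

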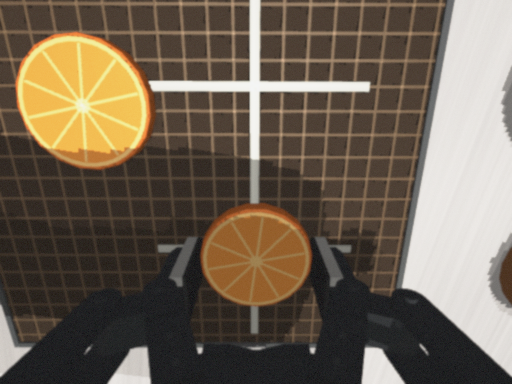

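Slice at (256,261) and cross bar at row 247. After parallax that is about 2 mm too far in +x, so I nudge it back, open and lift.

Emit:
jog_arm(
  rows=[
    {"dp": [-0.001, 0, 0], "rot": [0, 0, 0]},
    {"dp": [-0.002, 0, 0], "rot": [0, 0, 0]},
    {"dp": [-0.002, 0, 0], "rot": [0, 0, 0]},
  ],
)

```text
time: 4.1
eef_pos: [551.1, 139.2, 5.5]
orientation: [-1.281, 1.088, -1.089]
wrist_force: [-0.4, -0.6, 5.9]
gripper_width: 54.9
```

Emit:
jog_arm(
  rows=[
    {"dp": [0, 0, 0], "rot": [0, 0, 0]},
    {"dp": [0, 0, 0], "rot": [0, 0, 0]},
    {"dp": [0, 0, 0], "rot": [0, 0, 0]},
    {"dp": [0, -0.01, 0], "rot": [0, 0, 0]},
    {"dp": [0, -0.03, 0], "rot": [0, 0, 0]},
    {"dp": [0, -0.055, 0], "rot": [0, 0, 0]},
    {"dp": [0, -0.055, 0], "rot": [0, 0, 0]},
  ],
  grip=0.79,
)

```text
time: 4.68
eef_pos: [553.9, 139.3, 65.8]
orientation: [-1.276, 1.083, -1.091]
wrist_force: [1.3, -0.6, 1.3]
gripper_width: 67.1
```

```bash
python3 - <<'E'
from h import *
o=robot.get_obs();c=robot.capture('wrist');save('w5',c['frame'])
for b in blobs(c['frame'],*OR): print(np.round(b,1),onz(c,b[:2],17,o).round(1))
goal((468.7,199.3,62),9.4,o)
E
```

```text
[ 131.8   99.6 6861. ] [469.3 200.5  17. ]
[ 251.1  208.7 4883. ] [551.3 141.9  17. ]
[499.4 192.6  95. ] [713.6 179.9  17. ]
[502.7 272.2 928. ] [741.8 121.6  17. ]
t 4.68 pos [553.9 139.3  65.8] dp [-0.0731, 0.0033, -0.0744] rot [-0.0073, -0.0009, 0.0003] |d| 0.104 deg 0.4 F [ 1.3 -0.6  1.3] w 67.1
```

View pics/w5.png

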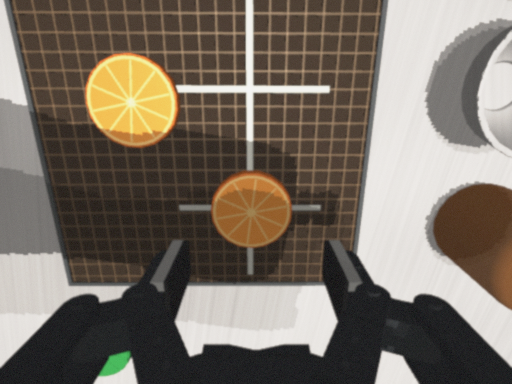

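```bash
python3 - <<'E'
from h import *
o=robot.get_obs()
c=robot.capture('wrist');
f,cx,cy=K(c)
print('cross',onz(c,(250,208),8,o),'slice',onz(c,(251,210.5),17,o))
t=robot.capture('top')
for b in blobs(t['frame'],*OR): print(np.round(b,1),onz(t,b[:2],17).round(1))
save('t2',cv2.resize(t['frame'][150:260,110:260],None,fx=5,fy=5,interpolation=cv2.INTER_CUBIC))
goal((468.7,199.3,62),9.4)
E
```

```text
cross [550.25971889 139.37025003   8.        ] slice [550.74044376 141.35912276  17.        ]
t 4.83 pos [551.4 139.1  60.7] dp [-0.0728, -0.0014, -0.0718] rot [-0.0015, -0.0011, -0.0005] |d| 0.102 deg 0.1 F [ 0.1  0.4 -0.7] w 67.7
```

View pics/t2.png

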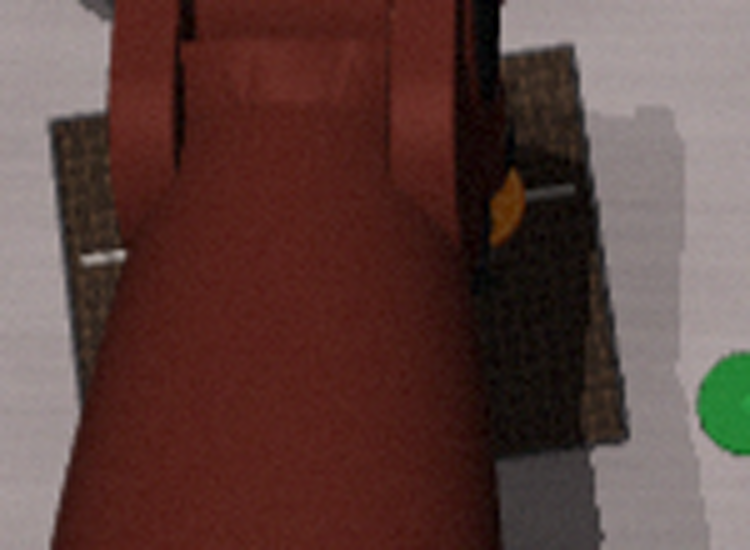

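Emit:
jog_arm(
  rows=[
    {"dp": [-0.073, 0, -0.072], "rot": [0, 0, 0]},
    {"dp": [-0.073, 0, -0.072], "rot": [0, 0, 0]},
    {"dp": [-0.073, 0, -0.072], "rot": [0, 0, 0]},
    {"dp": [-0.073, 0, -0.072], "rot": [0, 0, 0]},
    {"dp": [-0.073, 0.015, -0.072], "rot": [0, 0, 0]},
    {"dp": [-0.073, 0.035, -0.072], "rot": [0, 0, 0]},
    {"dp": [-0.073, 0.048, -0.072], "rot": [0, 0, 0]},
    {"dp": [-0.073, 0.053, -0.072], "rot": [0, 0, 0]},
    {"dp": [-0.073, 0.053, -0.072], "rot": [0, 0, 0]},
    {"dp": [-0.073, 0.053, -0.072], "rot": [0, 0, 0]},
  ],
)

```text
time: 5.67
eef_pos: [468.3, 199.3, 7.3]
orientation: [-1.281, 1.089, -1.088]
wrist_force: [1.0, -0.1, 0.6]
gripper_width: 67.4
```

```bash
python3 - <<'E'
from h import *
o=robot.get_obs();c=robot.capture('wrist');save('w6',c['frame'])
goal((468.7,199.3,62),9.4,o)
E
```

```text
t 5.67 pos [468.3 199.3   7.3] dp [-0.0, -0.0547, 0.0004] rot [-0.0002, -0.0013, -0.0005] |d| 0.055 deg 0.1 F [ 1.  -0.1  0.6] w 67.4
```

View pics/w6.png

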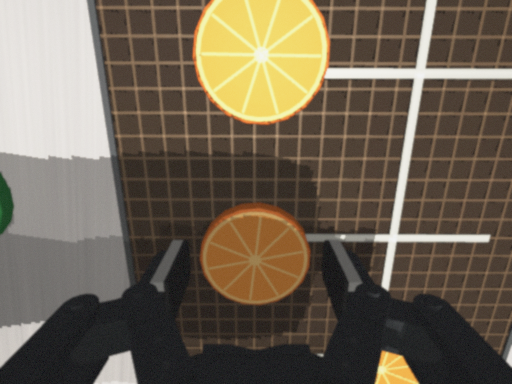

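Slice at (256,259) between the pads, middle cross at (393,238). I grip it and carry it −6.5 mm along x and +70.5 mm along z.

Emit:
jog_arm(
  rows=[
    {"dp": [0, 0, 0], "rot": [0, 0, 0]},
    {"dp": [0, 0, 0], "rot": [0, 0, 0]},
    {"dp": [0, 0, 0], "rot": [0, 0, 0]},
    {"dp": [0, 0, 0], "rot": [0, 0, 0]},
    {"dp": [0, 0, 0], "rot": [0, 0, 0]},
    {"dp": [0, 0, 0], "rot": [0, 0, 0]},
    {"dp": [0, -0.005, 0], "rot": [0, 0, 0]},
    {"dp": [0, -0.005, 0.003], "rot": [0, 0, 0]},
    {"dp": [-0.002, -0.005, 0.02], "rot": [0, 0, 0]},
    {"dp": [-0.004, -0.005, 0.045], "rot": [0, 0, 0]},
    {"dp": [-0.006, -0.005, 0.065], "rot": [0, 0, 0]},
    {"dp": [-0.0065, -0.005, 0.0705], "rot": [0, 0, 0]},
    {"dp": [-0.0065, -0.003, 0.0705], "rot": [0, 0, 0]},
    {"dp": [-0.0065, 0, 0.0705], "rot": [0, 0, 0]},
    {"dp": [-0.0065, 0, 0.0705], "rot": [0, 0, 0]},
    {"dp": [-0.0065, 0, 0.0705], "rot": [0, 0, 0]},
  ],
  grip=0.6,
)

```text
time: 7.05
eef_pos: [536.0, 217.2, 7.2]
orientation: [-1.281, 1.088, -1.088]
wrist_force: [0.5, -0.0, 0.3]
gripper_width: 54.5
```

```bash
python3 - <<'E'
from h import *
o=robot.get_obs();c=robot.capture('wrist');save('w7',c['frame'])
goal((468.7,199.3,62),9.4,o)
E
```

```text
t 7.05 pos [536.  217.2   7.2] dp [0.0067, -0.0548, -0.0693] rot [-0.0004, -0.001, -0.0005] |d| 0.089 deg 0.1 F [ 0.5 -0.   0.3] w 54.5
```

View pics/w7.png

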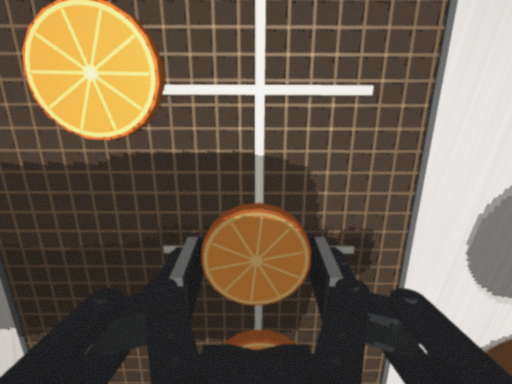

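Emit:
jog_arm(
  rows=[
    {"dp": [0, 0, 0.001], "rot": [0, 0, 0]},
    {"dp": [0, 0, 0.001], "rot": [0, 0, 0]},
  ],
)

```text
time: 7.27
eef_pos: [537.3, 217.4, 7.2]
orientation: [-1.281, 1.088, -1.088]
wrist_force: [-0.6, -0.6, -0.1]
gripper_width: 54.7
```

Emit:
jog_arm(
  rows=[
    {"dp": [0, 0, 0], "rot": [0, 0, 0]},
    {"dp": [0, 0, 0], "rot": [0, 0, 0]},
    {"dp": [0, 0, 0], "rot": [0, 0, 0]},
    {"dp": [0, -0.01, 0], "rot": [0, 0, 0]},
    {"dp": [0, -0.03, 0], "rot": [0, 0, 0]},
    {"dp": [0, -0.055, 0], "rot": [0, 0, 0]},
    {"dp": [0, -0.055, 0], "rot": [0, 0, 0]},
    {"dp": [0, -0.055, 0], "rot": [0, 0, 0]},
  ],
  grip=0.79,
)

```text
time: 7.93
eef_pos: [539.3, 217.7, 64.8]
orientation: [-1.278, 1.085, -1.09]
wrist_force: [-0.8, 0.2, -1.3]
gripper_width: 67.4
```

```bash
python3 - <<'E'
from h import *
o=robot.get_obs();c=robot.capture('wrist');save('w8',c['frame'])
for b in blobs(c['frame'],*OR): print(np.round(b,1),onz(c,b[:2],17,o).round(1))
goal((455.7,292.8,62),9.4,o)
E
```

```text
[ 135.5   74.3 7443. ] [456.5 293.7  17. ]
[ 252.5  210.6 4918. ] [537.7 219.5  17. ]
[ 253.8  304.9 3732. ] [551.  143.6  17. ]
[504.9 350.1 263. ] [757.7 132.2  17. ]
t 7.93 pos [539.3 217.7  64.8] dp [-0.0876, 0.0025, -0.0703] rot [-0.0047, -0.001, -0.0005] |d| 0.112 deg 0.3 F [-0.8  0.2 -1.3] w 67.4
```

View pics/w8.png

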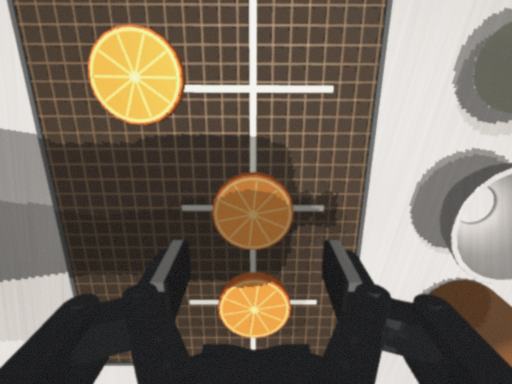

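Emit:
jog_arm(
  rows=[
    {"dp": [-0.0875, 0, -0.0685], "rot": [0, 0, 0]},
    {"dp": [-0.0875, 0, -0.0685], "rot": [0, 0, 0]},
    {"dp": [-0.0875, 0, -0.0685], "rot": [0, 0, 0]},
    {"dp": [-0.0875, 0, -0.0685], "rot": [0, 0, 0]},
    {"dp": [-0.0875, 0.015, -0.0685], "rot": [0, 0, 0]},
    {"dp": [-0.0875, 0.035, -0.0685], "rot": [0, 0, 0]},
    {"dp": [-0.0875, 0.05, -0.0685], "rot": [0, 0, 0]},
    {"dp": [-0.0875, 0.055, -0.0685], "rot": [0, 0, 0]},
    {"dp": [-0.0875, 0.055, -0.0685], "rot": [0, 0, 0]},
    {"dp": [-0.0875, 0.055, -0.0685], "rot": [0, 0, 0]},
  ],
)

```text
time: 8.82
eef_pos: [456.0, 292.5, 7.3]
orientation: [-1.281, 1.089, -1.088]
wrist_force: [-0.1, -0.0, 0.4]
gripper_width: 67.4
```

```bash
python3 - <<'E'
from h import *
o=robot.get_obs();c=robot.capture('wrist');save('w9',c['frame'])
goal((455.7,292.8,62),9.4,o)
E
```

```text
t 8.82 pos [456.  292.5   7.3] dp [-0.0004, -0.0547, -0.0002] rot [-0.0002, -0.0013, -0.0003] |d| 0.055 deg 0.1 F [-0.1 -0.   0.4] w 67.4
```

View pics/w9.png

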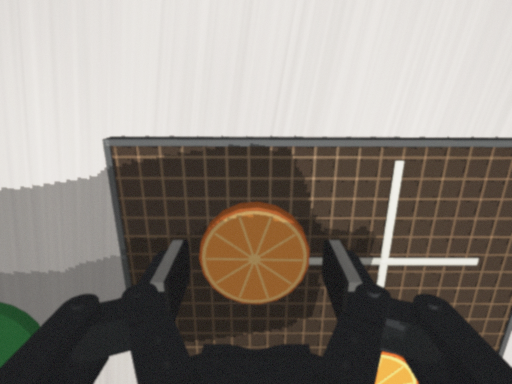

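Slice at (255,258), +y cross at (384,261). I grip it and carry it +7.5 mm along x and +69 mm along z.

Emit:
jog_arm(
  rows=[
    {"dp": [0, 0, 0], "rot": [0, 0, 0]},
    {"dp": [0, 0, 0], "rot": [0, 0, 0]},
    {"dp": [0, 0, 0], "rot": [0, 0, 0]},
    {"dp": [0, 0, 0], "rot": [0, 0, 0]},
    {"dp": [0, 0, 0], "rot": [0, 0, 0]},
    {"dp": [0, 0, 0], "rot": [0, 0, 0]},
    {"dp": [0, -0.005, 0], "rot": [0, 0, 0]},
    {"dp": [0, -0.005, 0.003], "rot": [0, 0, 0]},
    {"dp": [0.002, -0.005, 0.02], "rot": [0, 0, 0]},
    {"dp": [0.004, -0.005, 0.045], "rot": [0, 0, 0]},
    {"dp": [0.006, -0.005, 0.064], "rot": [0, 0, 0]},
    {"dp": [0.0075, -0.005, 0.069], "rot": [0, 0, 0]},
    {"dp": [0.0075, -0.003, 0.069], "rot": [0, 0, 0]},
    {"dp": [0.0075, 0, 0.069], "rot": [0, 0, 0]},
    {"dp": [0.0075, 0, 0.069], "rot": [0, 0, 0]},
    {"dp": [0.0075, 0, 0.069], "rot": [0, 0, 0]},
  ],
  grip=0.6,
)

```text
time: 10.2
eef_pos: [524.6, 296.6, 7.4]
orientation: [-1.281, 1.088, -1.088]
wrist_force: [0.3, -0.7, 1.1]
gripper_width: 54.2
```

```bash
python3 - <<'E'
from h import *
o=robot.get_obs();c=robot.capture('wrist');save('w10',c['frame'])
goal((455.7,292.8,62),9.4,o)
E
```

```text
t 10.2 pos [524.6 296.6   7.4] dp [-0.0074, -0.0547, -0.0686] rot [-0.0008, -0.0007, -0.0005] |d| 0.088 deg 0.1 F [ 0.3 -0.7  1.1] w 54.2
```

View pics/w10.png

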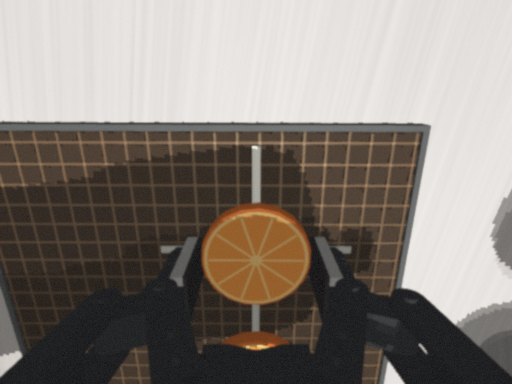

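Emit:
jog_arm(
  rows=[
    {"dp": [0, 0, 0], "rot": [0, 0, 0]},
    {"dp": [0, 0, 0], "rot": [0, 0, 0]},
    {"dp": [0, 0, 0], "rot": [0, 0, 0]},
    {"dp": [0, -0.01, 0], "rot": [0, 0, 0]},
    {"dp": [0, -0.03, 0], "rot": [0, 0, 0]},
    {"dp": [0, -0.07, 0], "rot": [0, 0, 0]},
    {"dp": [0, -0.11, 0], "rot": [0, 0, 0]},
    {"dp": [0, -0.15, 0], "rot": [0, 0, 0]},
    {"dp": [0, -0.19, 0], "rot": [0, 0, 0]},
    {"dp": [0, -0.22, 0], "rot": [0, 0, 0]},
    {"dp": [0, -0.22, 0], "rot": [0, 0, 0]},
    {"dp": [0, -0.22, 0], "rot": [0, 0, 0]},
  ],
  grip=0.79,
)

```text
time: 11.25
eef_pos: [526.2, 296.7, 230.4]
orientation: [-1.277, 1.085, -1.09]
wrist_force: [-0.1, 0.2, -0.8]
gripper_width: 67.4
```

```bash
python3 - <<'E'
from h import *
o=robot.get_obs();c=robot.capture('wrist');save('w11',c['frame'])
for b in blobs(c['frame'],*OR): print(np.round(b,1),onz(c,b[:2],17,o).round(1))
goal((420,-190,300),-5.4,o)
E
```

```text
[ 253.2  157.5 1698. ] [524.7 297.7  17. ]
[ 253.3  218.7 1421. ] [537.6 219.   17. ]
[ 254.1  271.1 1203. ] [551.1 142.5  17. ]
[390.3 280.4 436. ] [738.6 157.6  17. ]
t 11.25 pos [526.2 296.7 230.4] dp [0.463, -0.0711, -0.1834] rot [-0.0052, 0.2573, -0.0018] |d| 0.503 deg 14.7 F [-0.1  0.2 -0.8] w 67.4
```

View pics/w11.png

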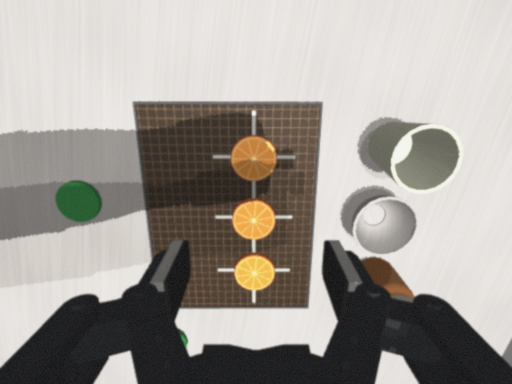

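All three slices sit on the crosses, at (253,157), (253,219) and (254,271). Next I move to the dryer at height; the top camera will check the row afterwards.

Emit:
jog_arm(
  rows=[
    {"dp": [0.463, -0.07, -0.183], "rot": [0, 0.257, 0]},
    {"dp": [0.463, -0.07, -0.183], "rot": [0, 0.257, 0]},
    {"dp": [0.463, -0.07, -0.183], "rot": [0, 0.257, 0]},
    {"dp": [0.463, -0.07, -0.183], "rot": [0, 0.257, 0]},
    {"dp": [0.463, -0.07, -0.183], "rot": [0, 0.257, 0]},
    {"dp": [0.463, -0.07, -0.183], "rot": [0, 0.257, 0]},
    {"dp": [0.463, -0.07, -0.183], "rot": [0, 0.257, 0]},
    {"dp": [0.463, -0.07, -0.183], "rot": [0, 0.257, 0]},
    {"dp": [0.463, -0.07, -0.183], "rot": [0, 0.257, 0]},
    {"dp": [0.463, -0.07, -0.183], "rot": [0, 0.257, 0]},
    {"dp": [0.463, -0.07, -0.183], "rot": [0, 0.257, 0]},
    {"dp": [0.463, -0.07, -0.183], "rot": [0, 0.257, 0]},
    {"dp": [0.463, -0.07, -0.183], "rot": [0, 0.257, 0]},
    {"dp": [0.463, -0.07, -0.183], "rot": [0, 0.257, 0]},
    {"dp": [0.463, -0.07, -0.183], "rot": [0, 0.257, 0]},
    {"dp": [0.463, -0.07, -0.183], "rot": [0, 0.257, 0]},
  ],
  grip=0.45,
)

```text
time: 12.63
eef_pos: [419.6, -189.0, 296.1]
orientation: [-1.163, 1.278, -1.276]
wrist_force: [0.8, -0.4, 0.0]
gripper_width: 38.5
```

```bash
python3 - <<'E'
from h import *
o=robot.get_obs();c=robot.capture('wrist');save('w12',c['frame']);np.savez('w12.npz',**c,**{'o_'+k:v for k,v in o.items()})
goal((420,-190,300),-5.4,o)
t=robot.capture('top');np.savez('top3.npz',**t)
for b in blobs(t['frame'],*OR): print(np.round(b,1),onz(t,b[:2],17).round(1))
save('t3',cv2.resize(t['frame'][150:260,110:260],None,fx=5,fy=5,interpolation=cv2.INTER_CUBIC))
s=robot.capture('side');np.savez('side3.npz',**s);save('s3',s['frame'])
E
```

```text
t 12.63 pos [ 419.6 -189.   296.1] dp [0.001, -0.0039, 0.0005] rot [0.0005, 0.0014, -0.0019] |d| 0.004 deg 0.1 F [ 0.8 -0.4  0. ] w 38.5
[204.1 189.5 347. ] [551.3 138.4  17. ]
[175.2 194.  348. ] [537.9 216.1  17. ]
[145.7 198.4 352. ] [524.7 295.1  17. ]
```

View pics/t3.png

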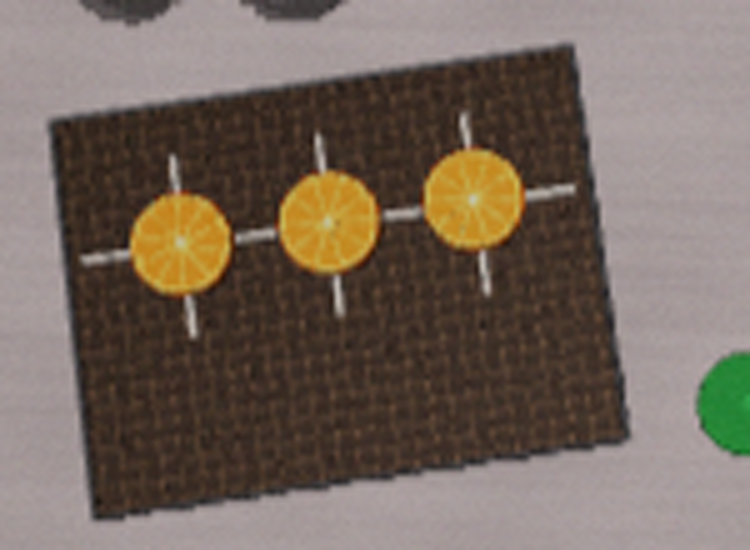

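View pics/w12.png

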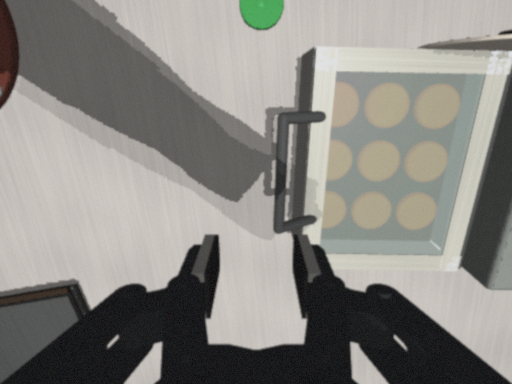

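View pics/s3.png

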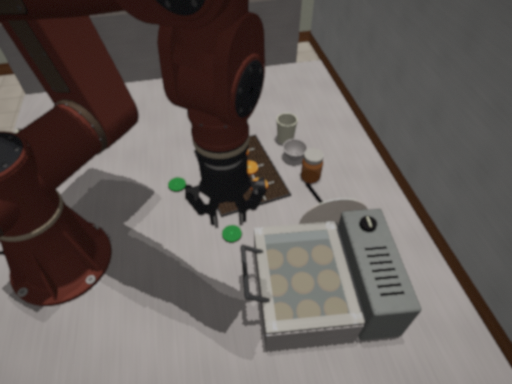

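```bash
python3 - <<'E'
from h import *
c=load('w12');o={k[2:]:c[k] for k in c if k.startswith('o_')};t=load('top0');s=load('side0')
for a,b in(((314.5,225.3),(282.5,119)),((363.75,230.7),(279.5,230))):
    x,e=tri([ray(t,a),ray(c,b,o)]);print(x.round(1),np.round(e,1), onz(c,b,132,o).round(1))
save('topptr',cv2.resize(t['frame'][85:235,270:350],None,fx=7,fy=4,interpolation=cv2.INTER_CUBIC))
save('sideptr',cv2.resize(s['frame'][165:240,285:395],None,fx=7,fy=7,interpolation=cv2.INTER_CUBIC))
save('wh',cv2.resize(c['frame'][90:260,250:350],None,fx=5,fy=3.5,interpolation=cv2.INTER_CUBIC))
E
```

```text
[ 448.5 -136.   173.8] [0.5 0.5] [ 451.2 -140.3  132. ]
[ 440.1 -261.5  130.9] [0.1 0.1] [ 440. -261.  132.]
```

View pics/topptr.png

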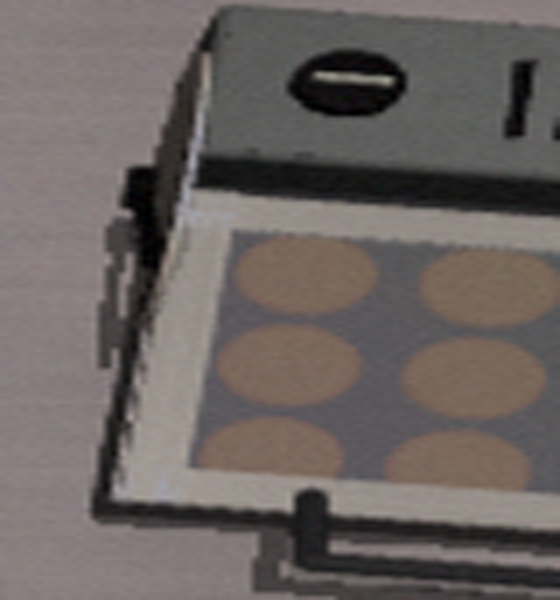

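View pics/sideptr.png

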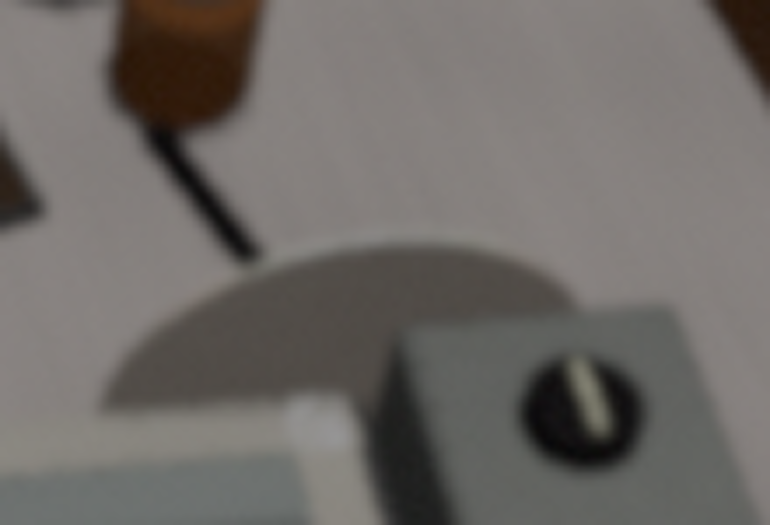

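View pics/wh.png

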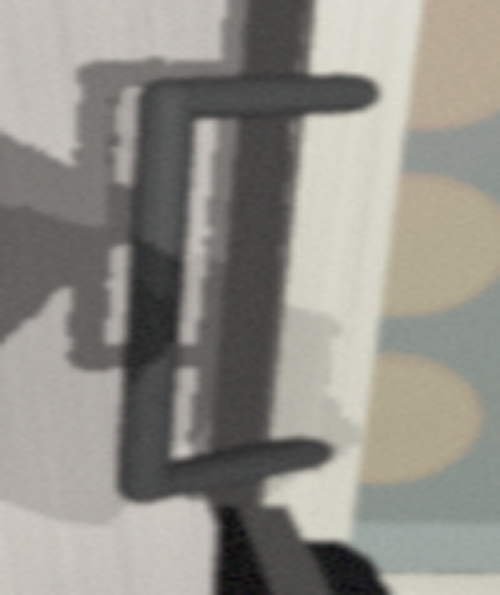

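Handle bar in the wrist view runs from (284,117) to (279,228), free all round. The pointer in the side view runs from (307,184) to (320,202), where the dial hides the rest. I work out the dryer's pose and a first pointer angle.

```bash
cat >> h.py <<'E'
def plane(c,uv,P,n,o=None):
    p,d=ray(c,uv,o);return p+d*((P-p)@n)/(d@n)
E
python3 - <<'E'
from h import *
c=load('w12');o={k[2:]:c[k] for k in c if k.startswith('o_')};t=load('top0');s=load('side0')
a=onz(c,(283.6,117.1),132,o);b=onz(c,(279,227.7),132,o);print(a,b,np.linalg.norm(a-b))
a2,b2=onz(t,(314.5,225.3),132),onz(t,(363.75,230.7),132);print(a2,b2)
yd=(a-b)+(a2-b2);yd/=np.linalg.norm(yd);print('yaw',np.degrees(np.arctan2(-yd[0],yd[1])))
xd=np.array([yd[1],-yd[0],0]);H=(a+b+a2+b2)/4;hg=H+232*xd;hg[2]=100;print('mid',H,'hinge',hg)
print('cams',Twc(t)[:3,3],Twc(s)[:3,3])
tip=(307.1,183.6);bas=(320.4,201.9)
for off in(130,140,150,160):
    P=hg+off*yd;Q=[plane(s,u,P,yd) for u in(tip,bas)]
    q=[np.array([(x-P)@xd,x[2]-100]) for x in Q]
    ang=[np.degrees(np.arctan2(v[1],-v[0])) for v in q]; e=q[0]-q[1]
    print(off,np.round(q,1),'from pivot',np.round(ang,1),'slope',np.degrees(np.arctan2(e[1],-e[0])).round(1),'r',np.linalg.norm(q[0]).round(1),'tip top px',proj(t,Q[0]).round(1))
E
```

```text
[ 452.40597761 -138.56420441  132.        ] [ 439.61169879 -258.08496768  132.        ] 120.20360403550532
[ 451.46827199 -142.45371755  132.        ] [ 440.0887274  -261.23412698  132.        ]
yaw -5.792401944065313
mid [ 445.89366895 -200.08425416  132.        ] hinge [ 676.70910044 -223.49870662  100.        ]
cams [ 387.13819611   16.47004492 1181.79771829] [ 381.40462314 -603.5632246   864.25967198]
130 [[-81.2 148.5]
 [-42.8  80.3]] from pivot [61.3 62. ] slope 60.6 r 169.3 tip top px [296.4 150. ]
140 [[-78.  137. ]
 [-38.8  67.6]] from pivot [60.4 60.1] slope 60.6 r 157.7 tip top px [291.5 149.3]
150 [[-74.8 125.6]
 [-34.8  54.9]] from pivot [59.2 57.6] slope 60.6 r 146.2 tip top px [286.7 148.6]
160 [[-71.5 114.1]
 [-30.9  42.1]] from pivot [57.9 53.8] slope 60.6 r 134.7 tip top px [282.  147.9]
```

The pointer reads about 60.5° (1.05 rad) both from its pivot and from its slope; the matching plane offset is 138 mm with a radius of 160 mm. I move over the handle.

```bash
python3 - <<'E'
from h import *
goal((446,-200.5,180),-5.6)
E
```

```text
t 12.78 pos [ 419.9 -189.   296.7] dp [0.0092, 0.1167, 0.027] rot [-0.0004, 0.0058, -0.0011] |d| 0.12 deg 0.3 F [-0.2 -0.3 -0.2] w 38.2
```

Emit:
jog_arm(
  rows=[
    {"dp": [0.009, 0.04, 0.027], "rot": [0, 0.006, 0]},
    {"dp": [0.009, 0.08, 0.027], "rot": [0, 0.006, 0]},
    {"dp": [0.009, 0.117, 0.027], "rot": [0, 0.006, 0]},
    {"dp": [0.009, 0.117, 0.027], "rot": [0, 0.006, 0]},
    {"dp": [0.009, 0.117, 0.027], "rot": [0, 0.006, 0]},
    {"dp": [0.009, 0.117, 0.027], "rot": [0, 0.006, 0]},
  ],
)

```text
time: 13.28
eef_pos: [446.7, -201.8, 182.9]
orientation: [-1.159, 1.279, -1.284]
wrist_force: [-0.2, -0.1, 1.4]
gripper_width: 38.3
```

```bash
python3 - <<'E'
from h import *
o=robot.get_obs();c=robot.capture('wrist');save('w13',c['frame']);np.savez('w13.npz',**c,**{'o_'+k:v for k,v in o.items()})
goal((446,-200.5,113),-5.6,o)
E
```

```text
t 13.28 pos [ 446.7 -201.8  182.9] dp [-0.0013, 0.0699, -0.001] rot [-0.0031, -0.0014, 0.0009] |d| 0.07 deg 0.2 F [-0.2 -0.1  1.4] w 38.3
```

View pics/w13.png

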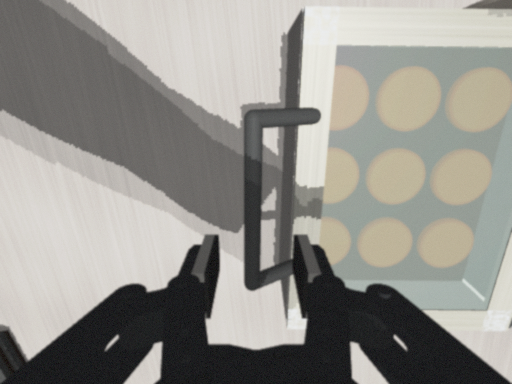

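The bar runs (254,118)–(253,278), centred between the finger pads at 218 and 294. I check its height from the two wrist positions.

```bash
python3 - <<'E'
from h import *
L=[]
for n in('w12','w13'):
    c=load(n);L.append((c,{k[2:]:c[k] for k in c if k.startswith('o_')}))
t=load('top0')
for a,b,tt in(((283.6,117.1),(254,118),(314.5,225.3)),((279,227.7),(253,280),(363.75,230.7))):
    x,e=tri([ray(L[0][0],a,L[0][1]),ray(L[1][0],b,L[1][1])]);print(x.round(1),np.round(e,1),onz(L[1][0],b,132,L[1][1]).round(1))
goal((446,-200.5,113),-5.6)
E
```

```text
[ 452.6 -139.   129.6] [0.2 0.2] [ 452.6 -138.9  132. ]
[ 439.6 -260.9  126. ] [0.2 0.2] [ 439.9 -256.5  132. ]
t 13.33 pos [ 447.1 -202.4  183.7] dp [-0.0019, 0.0707, -0.0017] rot [-0.0047, -0.0017, 0.0019] |d| 0.071 deg 0.3 F [ 1.1 -0.3  0.6] w 38.5
```

Emit:
jog_arm(
  rows=[
    {"dp": [-0.001, 0.025, -0.001], "rot": [0, 0, 0]},
    {"dp": [-0.001, 0.05, -0.001], "rot": [0, 0, 0]},
    {"dp": [-0.001, 0.065, -0.001], "rot": [0, 0, 0]},
    {"dp": [-0.001, 0.07, -0.001], "rot": [0, 0, 0]},
    {"dp": [-0.001, 0.07, -0.001], "rot": [0, 0, 0]},
    {"dp": [-0.001, 0.07, -0.001], "rot": [0, 0, 0]},
  ],
)

```text
time: 13.83
eef_pos: [446.1, -201.4, 112.6]
orientation: [-1.159, 1.279, -1.285]
wrist_force: [-0.2, 0.6, 0.5]
gripper_width: 38.5
```

Emit:
jog_arm(
  rows=[
    {"dp": [0, 0, 0], "rot": [0, 0, 0]},
    {"dp": [0, 0, 0], "rot": [0, 0, 0]},
    {"dp": [0, 0, 0], "rot": [0, 0, 0]},
    {"dp": [0, 0, 0], "rot": [0, 0, 0]},
    {"dp": [0, 0, 0], "rot": [0, 0, 0]},
    {"dp": [0, 0, 0], "rot": [0, 0, 0]},
    {"dp": [0, 0, 0], "rot": [0, 0, 0]},
    {"dp": [0, 0, 0], "rot": [0, 0, 0]},
  ],
  grip=0,
  force=40,
)

```text
time: 14.5
eef_pos: [444.6, -201.1, 111.7]
orientation: [-1.161, 1.282, -1.284]
wrist_force: [-8.0, 0.6, 9.2]
gripper_width: 10.9
```

```bash
python3 - <<'E'
from h import *
o=robot.get_obs();c=robot.capture('wrist');save('w14',c['frame'])
goal((446,-200.5,113),-5.6,o)
print(R.from_rotvec(o['orientation']).as_matrix().round(4))
E
```

```text
t 14.5 pos [ 444.6 -201.1  111.7] dp [-0.0007, -0.0013, 0.0014] rot [-0.0002, -0.0027, 0.001] |d| 0.002 deg 0.2 F [-8.   0.6  9.2] w 10.9
[[-1.003e-01  1.000e-04  9.950e-01]
 [-9.950e-01 -1.000e-03 -1.003e-01]
 [ 1.000e-03 -1.000e+00  2.000e-04]]
```

View pics/w14.png

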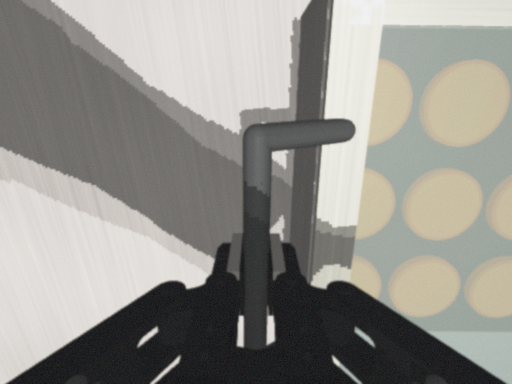

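Gripped the bar at width 10.9 mm, with the bar at (257,130)–(257,345) between the pads. I compute the arc.

```bash
python3 - <<'E'
import numpy as np
for i,th in enumerate(np.r_[np.linspace(0.02,0.5,9)[:],np.linspace(.56,1.0,9)]):
    print(round(th,3),'dy',round(-(232*np.sin(th)+32*np.cos(th)-32)/1000,4),'dz',round((232-232*np.cos(th)+32*np.sin(th))/1000,4))
E
```

```text
0.02 dy -0.0046 dz 0.0007
0.08 dy -0.0184 dz 0.0033
0.14 dy -0.0321 dz 0.0067
0.2 dy -0.0455 dz 0.011
0.26 dy -0.0586 dz 0.016
0.32 dy -0.0714 dz 0.0218
0.38 dy -0.0838 dz 0.0284
0.44 dy -0.0958 dz 0.0357
0.5 dy -0.1073 dz 0.0437
0.56 dy -0.1183 dz 0.0524
0.615 dy -0.128 dz 0.061
0.67 dy -0.1372 dz 0.07
0.725 dy -0.1458 dz 0.0796
0.78 dy -0.1539 dz 0.0896
0.835 dy -0.1615 dz 0.1
0.89 dy -0.1684 dz 0.1108
0.945 dy -0.1748 dz 0.122
1.0 dy -0.1805 dz 0.1336
```

Emit:
jog_arm(
  rows=[
    {"dp": [0, -0.0046, 0], "rot": [0, 0, 0]},
    {"dp": [0, -0.011, 0], "rot": [0, 0, 0]},
    {"dp": [0, -0.0184, 0.002], "rot": [0, 0, 0]},
    {"dp": [0, -0.0321, 0.0055], "rot": [0, 0, 0]},
    {"dp": [0, -0.0455, 0.0098], "rot": [0, 0, 0]},
    {"dp": [0, -0.0586, 0.0148], "rot": [0, 0, 0]},
    {"dp": [0, -0.0714, 0.0206], "rot": [0, 0, 0]},
    {"dp": [0, -0.0838, 0.0272], "rot": [0, 0, 0]},
    {"dp": [0, -0.0958, 0.0345], "rot": [0, 0, 0]},
    {"dp": [0, -0.1073, 0.0425], "rot": [0, 0, 0]},
    {"dp": [0, -0.1073, 0.0425], "rot": [0, 0, 0]},
    {"dp": [0, -0.1073, 0.0425], "rot": [0, 0, 0]},
  ],
)

```text
time: 15.55
eef_pos: [486.2, -205.6, 219.2]
orientation: [-1.162, 1.283, -1.284]
wrist_force: [-12.3, -2.7, 5.4]
gripper_width: 10.4
```

```bash
python3 - <<'E'
from h import *
o=robot.get_obs();c=robot.capture('wrist');save('w15',c['frame'])
goal((446,-200.5,113),-5.6,o);print(o['qpos'].round(2))
s=robot.capture('side');save('s15',s['frame'])
E
```

```text
t 15.55 pos [ 486.2 -205.6  219.2] dp [-0.0013, 0.1063, -0.0403] rot [0.0014, -0.0028, 0.0019] |d| 0.114 deg 0.2 F [-12.3  -2.7   5.4] w 10.4
[-0.65 -0.12 -0.15  1.54 -0.    1.02]
```

View pics/s15.png

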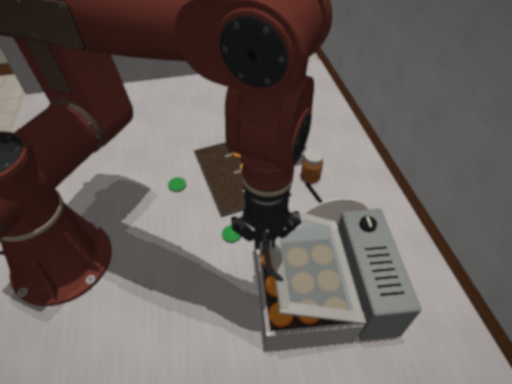

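View pics/w15.png

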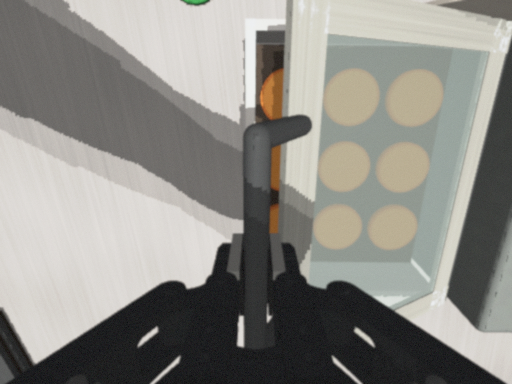

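Lid is rising (about 0.5 rad) with the bar still between the pads; the horizontal force of 12 N suggests the commanded radius is a little off. I continue to about 1.0 with 1.5 mm less forward travel.

Emit:
jog_arm(
  rows=[
    {"dp": [0, -0.011, 0.0075], "rot": [0, 0, 0]},
    {"dp": [0, -0.0207, 0.016], "rot": [0, 0, 0]},
    {"dp": [0, -0.0299, 0.025], "rot": [0, 0, 0]},
    {"dp": [0, -0.0385, 0.0345], "rot": [0, 0, 0]},
    {"dp": [0, -0.0466, 0.0444], "rot": [0, 0, 0]},
    {"dp": [0, -0.0542, 0.0548], "rot": [0, 0, 0]},
    {"dp": [0, -0.0611, 0.0656], "rot": [0, 0, 0]},
    {"dp": [0, -0.0675, 0.0768], "rot": [0, 0, 0]},
    {"dp": [0, -0.0732, 0.0884], "rot": [0, 0, 0]},
    {"dp": [0, -0.0732, 0.0884], "rot": [0, 0, 0]},
    {"dp": [0, -0.0732, 0.0884], "rot": [0, 0, 0]},
    {"dp": [0, -0.0732, 0.0884], "rot": [0, 0, 0]},
  ],
)

```text
time: 16.65
eef_pos: [574.8, -215.5, 293.2]
orientation: [-1.161, 1.28, -1.287]
wrist_force: [-6.3, -7.0, 9.1]
gripper_width: 10.5
```

```bash
python3 - <<'E'
from h import *
o=robot.get_obs();c=robot.capture('wrist');save('w16',c['frame']);np.savez('w16.npz',**c,**{'o_'+k:v for k,v in o.items()})
goal((446,-200.5,113),-5.6,o);print(o['qpos'].round(2))
s=robot.capture('side');save('s16',s['frame']);np.savez('side16.npz',**s)
t=robot.capture('top');save('t16',t['frame']);np.savez('top16.npz',**t)
p=o['eef_pos']
for H in((444.8,131),(446,132)):
    hg=np.array([H[0]+0.9951*0,0])
    xd=(p[0]-H[0])*.9951+(p[1]+201.3)*-.0985
    X=-232+xd; Z=p[2]+19-100
    print('theta',np.degrees(np.arctan2(Z,-X)-np.arctan2(32,232)),np.hypot(X,Z))
save('s16c',cv2.resize(s['frame'][150:350,230:430],None,fx=3.5,fy=3,interpolation=cv2.INTER_CUBIC))
E
```

```text
t 16.65 pos [ 574.8 -215.5  293.2] dp [-0.0025, 0.1799, -0.13] rot [-0.0021, -0.0036, 0.0035] |d| 0.222 deg 0.3 F [-6.3 -7.   9.1] w 10.5
[-0.57  0.17  0.28  1.68 -0.    1.1 ]
theta 56.647576464905 235.12363682968598
theta 56.38550830298648 235.64016691740287
```

View pics/s16c.png

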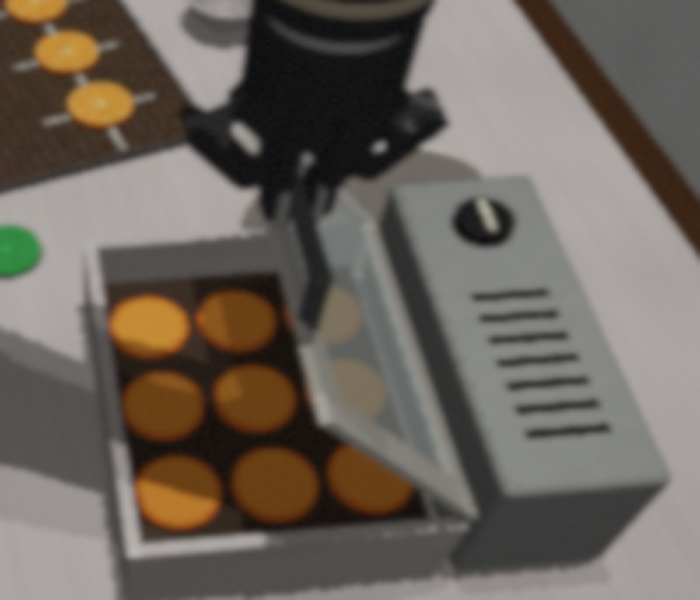

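View pics/w16.png

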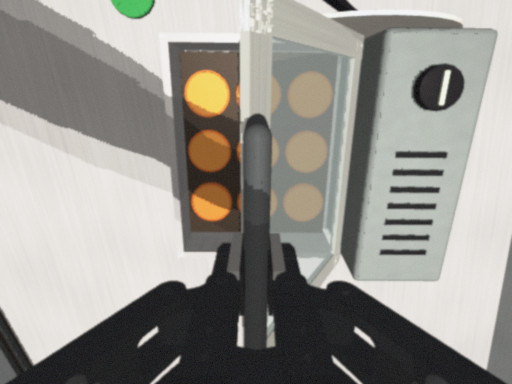

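View pics/t16.png

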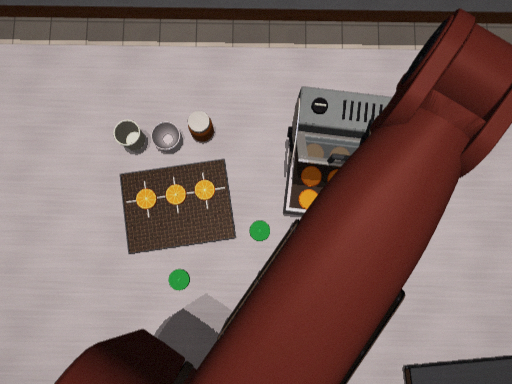

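```bash
python3 - <<'E'
from h import *
t0=load('top0');t=load('top16')
A=[cv2.resize(x['frame'][115:215,275:335],None,fx=6,fy=6,interpolation=cv2.INTER_CUBIC) for x in(t0,t)]
save('tpp',np.hstack(A))
yaw=np.radians(-5.7);xd=np.array([np.cos(yaw),np.sin(yaw),0]);yd=np.array([-xd[1],xd[0],0])
hg=np.array([445.2,-200.7,100])+232*xd
def P(r,off,th,n=0): return hg+off*yd+r*(-np.cos(th)*xd+np.sin(th)*np.array([0,0,1]))+n*(np.sin(th)*xd+np.cos(th)*np.array([0,0,1]))
for a in (54,57,60,63): 
    th=np.radians(a);print(a,'tip',proj(t,P(160,138,th)).round(1),'pivot',proj(t,P(0,138,th)).round(1),'lid corner +y',proj(t,P(200,128,th)).round(1))
E
```

```text
54 tip [291.5 157.5] pivot [290.2 132.6] lid corner +y [296.5 165.5]
57 tip [292.  154.1] pivot [290.2 132.6] lid corner +y [297.2 161. ]
60 tip [292.5 150.5] pivot [290.2 132.6] lid corner +y [297.9 156.4]
63 tip [293.  146.8] pivot [290.2 132.6] lid corner +y [298.5 151.7]
```

View pics/tpp.png

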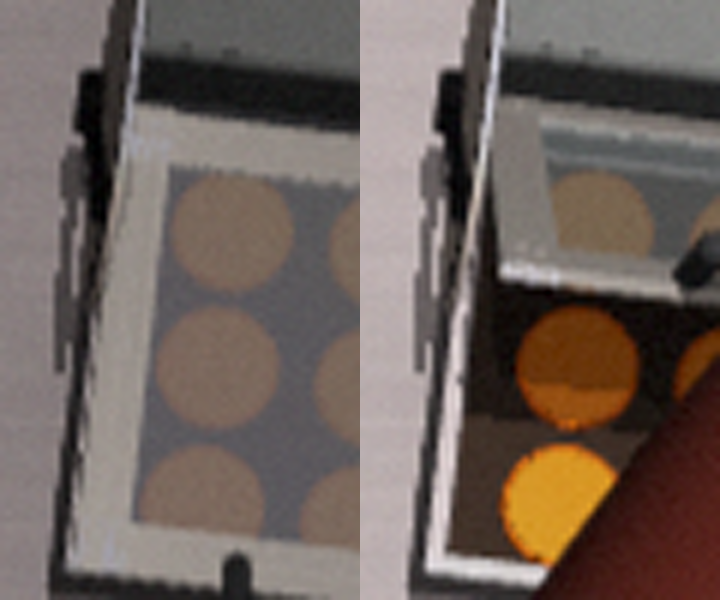

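Top view: pointer tip end at (292,152) means about 60°, and the lid's front corner at about (298,161) means about 57°, matching the arm's kinematics (56.6°). I refine the pointer with a line fit in the side view.

```bash
python3 - <<'E'
from h import *
s=load('side0');t=load('top0')
g=cv2.cvtColor(s['frame'],cv2.COLOR_RGB2GRAY).astype(float)
pts=[]
# subpixel centroid per row
for r in range(184,202):
    x0=306+(r-184)*0.77
    xs=np.arange(int(x0)-5,int(x0)+7);w=np.clip(115-g[r,xs],0,None);w[w<25]=0
    if w.sum()>0: pts.append((np.sum(xs*w)/w.sum(),r,w.sum()))
pts=np.array(pts);print(pts[:, :3].round(1).tolist())
for yw in(-5.3,-5.7,-6.1):
  yaw=np.radians(yw);xd=np.array([np.cos(yaw),np.sin(yaw),0]);yd=np.array([-xd[1],xd[0],0])
  hg=np.array([445.2,-200.7,100])+232*xd
  Q=np.array([[(plane(s,(u,v),hg+138*yd,yd)-hg)@xd,plane(s,(u,v),hg+138*yd,yd)[2]-100] for u,v,_ in pts[2:-2]])
  vx,vy,x0,y0=cv2.fitLine(Q.astype(np.float32),cv2.DIST_HUBER,0,.01,.01).ravel()
  print(yw,'slope',np.degrees(np.arctan2(abs(vy),abs(vx))),'perp dist of pivot',vx*y0-vy*x0,np.degrees(np.arctan2(Q[:,1],-Q[:,0])).round(1))
E
```

```text
[[308.2, 184.0, 565.0], [308.1, 185.0, 495.0], [308.5, 186.0, 442.0], [309.3, 187.0, 412.0], [310.2, 188.0, 400.0], [310.7, 189.0, 407.0], [311.4, 190.0, 409.0], [312.3, 191.0, 392.0], [313.2, 192.0, 391.0], [313.7, 193.0, 395.0], [314.5, 194.0, 396.0], [315.3, 195.0, 394.0], [316.2, 196.0, 388.0], [316.7, 197.0, 394.0], [317.5, 198.0, 404.0], [318.3, 199.0, 387.0], [319.0, 200.0, 347.0], [319.5, 201.0, 245.0]]
-5.3 slope 60.04755 perp dist of pivot 2.1579208 [60.9 60.9 61.  60.9 60.9 61.  61.2 61.  61.1 61.2 61.4 61.2 61.3 61.4]
-5.7 slope 59.989876 perp dist of pivot 1.7944908 [60.7 60.7 60.8 60.6 60.7 60.8 61.  60.8 60.8 60.9 61.1 60.9 61.  61.1]
-6.1 slope 59.930775 perp dist of pivot 1.4416504 [60.5 60.5 60.6 60.4 60.5 60.6 60.7 60.5 60.6 60.7 60.9 60.6 60.7 60.8]
```

The pointer is at about 60.0° and the lid at about 56.6°. I raise it 3.5° more: 13 mm forward, 5.8 mm up.

Emit:
jog_arm(
  rows=[
    {"dp": [0, -0.002, 0.004], "rot": [0, 0, 0]},
    {"dp": [0, -0.004, 0.0085], "rot": [0, 0, 0]},
    {"dp": [0, -0.0058, 0.013], "rot": [0, 0, 0]},
    {"dp": [0, -0.0058, 0.013], "rot": [0, 0, 0]},
    {"dp": [0, -0.0058, 0.013], "rot": [0, 0, 0]},
    {"dp": [0, -0.0058, 0.013], "rot": [0, 0, 0]},
    {"dp": [0, -0.0058, 0.013], "rot": [0, 0, 0]},
    {"dp": [0, -0.0058, 0.013], "rot": [0, 0, 0]},
  ],
)

```text
time: 17.47
eef_pos: [587.6, -216.8, 298.6]
orientation: [-1.161, 1.281, -1.287]
wrist_force: [-5.1, -7.9, 6.5]
gripper_width: 10.5
```

```bash
cat > chk.py <<'E'
from h import *
import sys
n=sys.argv[1]
o=robot.get_obs();c=robot.capture('wrist');save('w'+n,c['frame']);np.savez(f'w{n}.npz',**c,**{'o_'+k:v for k,v in o.items()})
goal((446,-200.5,113),-5.6,o)
s=robot.capture('side');save('s'+n,s['frame']);np.savez(f'side{n}.npz',**s)
t=robot.capture('top');np.savez(f'top{n}.npz',**t)
yaw=np.radians(-5.7);xd=np.array([np.cos(yaw),np.sin(yaw),0])
p=robot.get_obs()['eef_pos']
X=(p-np.array([445,-201,0]))@xd-232;Z=p[2]+19.5-100
print(p.round(1),'theta',np.degrees(np.arctan2(Z,-X)-np.arctan2(32,232)),np.hypot(X,Z))
save(f't{n}c',np.hstack([cv2.resize(f[115:215,275:335],None,fx=6,fy=6,interpolation=cv2.INTER_CUBIC) for f in(load('top0')['frame'],t['frame'])]))
save(f's{n}c',cv2.resize(s['frame'][170:330,280:400],None,fx=5,fy=3.7,interpolation=cv2.INTER_CUBIC))
E
python3 chk.py 17
```

```text
t 17.47 pos [ 587.6 -216.8  298.6] dp [-0.0025, 0.1853, -0.1429] rot [-0.0019, -0.0038, 0.0034] |d| 0.234 deg 0.3 F [-5.1 -7.9  6.5] w 10.5
[ 587.6 -216.9  298.6] theta 60.055868125930985 235.41443726632966
```

View pics/t17c.png

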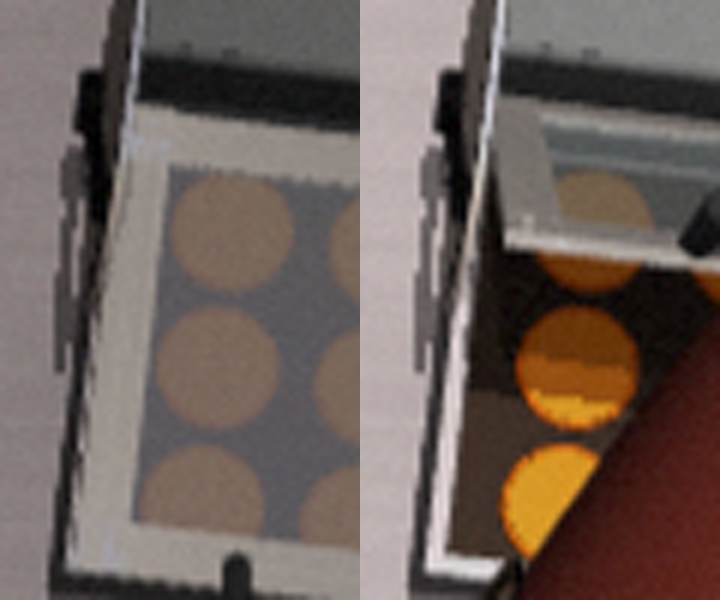

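View pics/s17c.png

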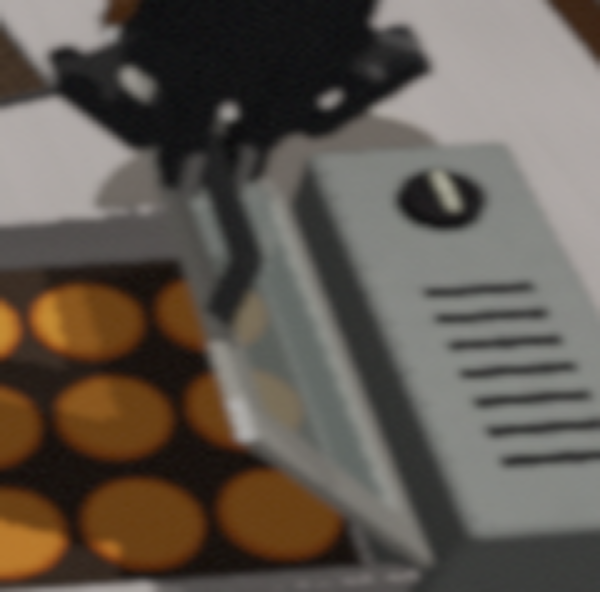

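View pics/w17.png

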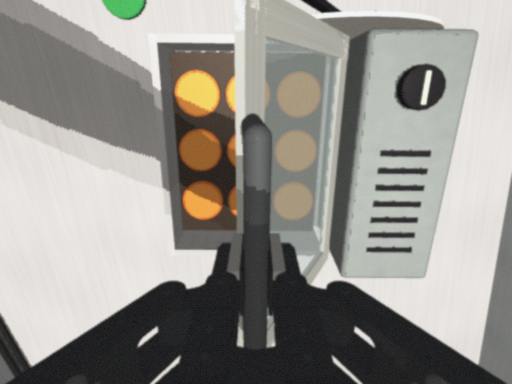

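```bash
python3 - <<'E'
from h import *
s=load('side17')
yaw=np.radians(-5.7);xd=np.array([np.cos(yaw),np.sin(yaw),0]);yd=np.array([-xd[1],xd[0],0]);hg=np.array([445,-201,100])+232*xd
def co(u): 
    q=plane(s,u,hg-128*yd,yd);return np.array([(q-hg)@xd,q[2]-100])
a=co((280+245/5,170+440/3.7));b=co((280+430/5,170+570/3.7));print(a,b,'corner from hinge',np.degrees(np.arctan2(a[1],-a[0])),np.hypot(*a))
for th in(57,60,63):
    r=np.radians(th);print(th,[proj(s,hg-128*yd+200*(-np.cos(r)*xd+np.sin(r)*np.array([0,0,1]))+n*(np.sin(r)*xd+np.cos(r)*np.array([0,0,1]))).round(1) for n in(-3,3)])
save('s17d',cv2.resize(s['frame'][265:340,310:385],None,fx=8,fy=8,interpolation=cv2.INTER_CUBIC))
E
```

```text
[-98.34226239 171.43415943] [ 6.7246124 -9.9198638] corner from hinge 60.15949929878262 197.6382341312011
57 [array([321. , 291.2]), array([324.1, 290. ])]
60 [array([326.5, 289.1]), array([329.8, 288. ])]
63 [array([332.3, 287.1]), array([335.7, 286. ])]
```

View pics/s17d.png

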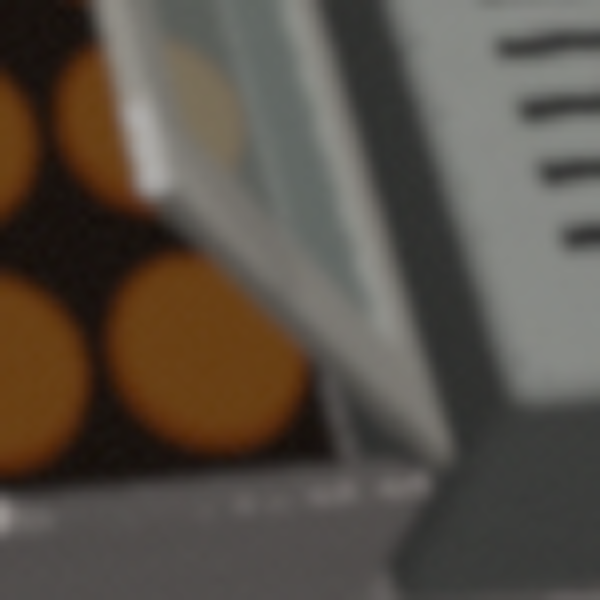

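Lid corner at (328,289) in the side view gives 60–60.7°, against 60–60.8° for the pointer from the same camera, so they are in line. I hold still briefly, check steadiness and the bystanders, then hand in.

Emit:
jog_arm(
  rows=[
    {"dp": [0, 0, 0], "rot": [0, 0, 0]},
    {"dp": [0, 0, 0], "rot": [0, 0, 0]},
    {"dp": [0, 0, 0], "rot": [0, 0, 0]},
    {"dp": [0, 0, 0], "rot": [0, 0, 0]},
    {"dp": [0, 0, 0], "rot": [0, 0, 0]},
    {"dp": [0, 0, 0], "rot": [0, 0, 0]},
  ],
)

```text
time: 18.12
eef_pos: [587.6, -216.9, 298.6]
orientation: [-1.161, 1.281, -1.287]
wrist_force: [-4.3, -8.0, 6.2]
gripper_width: 10.2
```

```bash
python3 chk.py 18; python3 - <<'E'
from h import *
t0=load('top0');t=load('top18')
for b in blobs(t['frame'],*OR): print(np.round(b,1),onz(t,b[:2],17).round(1))
for nm,(y0,y1,x0,x1) in {'bystanders':(105,155,110,220),'pointer':(125,155,284,294)}.items():
    print(nm,np.abs(t['frame'][y0:y1,x0:x1].astype(int)-t0['frame'][y0:y1,x0:x1]).mean())
print(robot.get_obs()['joint_velocities'].round(4))
E
```

```text
t 18.12 pos [ 587.6 -216.9  298.6] dp [-0.0026, 0.1854, -0.1429] rot [-0.0019, -0.0038, 0.0034] |d| 0.234 deg 0.3 F [-4.3 -8.   6.2] w 10.2
[ 587.6 -216.9  298.7] theta 60.05915820594291 235.43625673333955
[308.9 179.7 609. ] [ 582.1 -145.3   17. ]
[204.1 189.5 350. ] [551.2 138.3  17. ]
[175.2 194.  354. ] [537.7 216.   17. ]
[145.7 198.4 357. ] [524.6 295.   17. ]
bystanders 42.906969696969696
pointer 28.30666666666667
[-0.0004 -0.0004  0.0004 -0.0012 -0.0002  0.0019]
```

The image-difference numbers are large, so I look at the picture before handing in.

```bash
python3 - <<'E'
from h import *
t0=load('top0')['frame'];t=load('top18')['frame']
save('cmp',np.vstack([cv2.resize(f[100:160,105:305],None,fx=4,fy=4,interpolation=cv2.INTER_CUBIC) for f in(t0,t)]))
print(t0[20:40,20:60].mean(),t[20:40,20:60].mean(),t0.dtype,t.dtype)
E
```

```text
59.65 86.94916666666667 uint8 uint8
```

View pics/cmp.png

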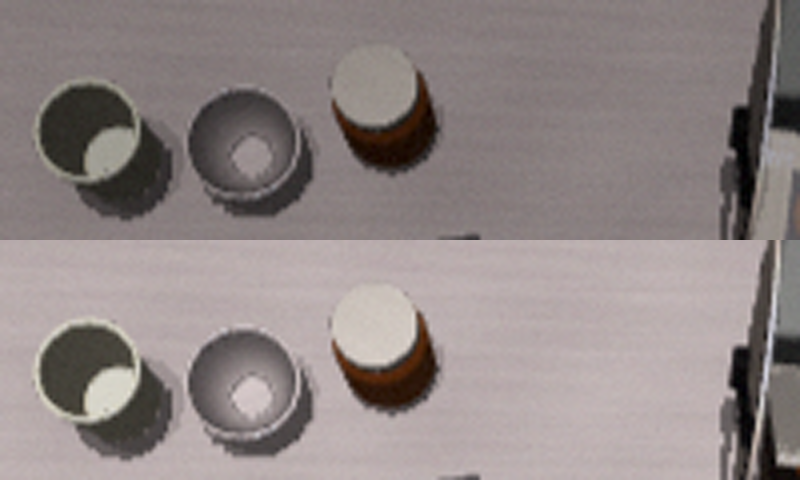

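Only the exposure changed: beaker (87,130), bowl (245,145), jar (375,90) and pointer (740,130) are all where they were. Handing in.

```bash
python3 -c "
from plant import robot
print(robot.close_job())"
```

```text
the job is handed in; nothing more can be done
None
```

The three orange slices lie on the three crosses, released, and I handed the job in with the arm still holding the lid in line with the pointer.

- **Slices:** The last top view puts each slice flat and within about 2–3 mm of its cross. The worst is the −y one, about 2–3 mm off along the row.
- **Lid and pointer:** The lid is at about 60.1° by the arm's position and 60–60.7° by the side camera. The pointer reads 60.0° from its slope and 60.8° from its pivot, so the checks differ by up to about 0.8°. No view showed the lid edge and the pointer clearly together, so the match rests on comparing these measurements.
- **Steadiness:** Over the last 0.6 s the lid did not move, with the bar held between the pads at about 10 N wrist force. It was handed in at about 18 s of the 72 s.
- **Bystanders:** The jar, beaker, bowl and pointer look unmoved in the before and after top views. A plain image-difference check flagged a change there, but on viewing it was only a change in exposure.

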